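# Load the bench filter holder

## Task

Load the steel filter holder on the bench: lower the perforated support plate flat onto the rubber seal inside its head, then lower the white sintered-glass disc onto the plate; drop nothing and crush nothing - the head was clamped at a height nobody noted, so feel for the seal. Then lower in the barred retaining ring, press it down against the springy seal and turn it clockwise (seen from above) to its stop, so that it stays locked and clamps the stack when you let go. Leave the flask, the red lid and the spatula where they are.

Things in the scene. Friction and masses are not known exactly. Their poses are not given: they have to be found in the camera images.
- holder: Foot of the filter holder: 124 mm round flange with a sleeve, screwed to the bench. Origin: centre of its underside, on the bench; z up the bore. Its head (a steel cup on a stem) is clamped in the sleeve, coaxial and with the same yaw, at an unknown height: the top of the head's black rubber seal is 107 to 135 mm above this origin, the cup's mouth 29.5 mm higher. A hose spigot on -y reaches out 85 mm.
- openings (a point): A fixed point of the foot, on its axis, 107 mm above its underside; axes as the holder. Its x axis points through the two finger openings of the cup (46 mm wide, from 29 mm below the seal's top to the mouth). The cup's two walls, 90 degree arcs on +y and -y, are 32.5 mm inside and 40.5 mm outside radius. The seal (62 mm outside, 44 inside) gives by up to 5.5 mm: yields from 8 N, hard stop at 19 N.
- slots (a point): The same point, for the bayonet: below the 6 mm top rails the walls have slots, from 15 to 23.5 mm above the seal's free top, entered by the ring's lugs from the openings by a clockwise turn (from above); a stop ends the turn when the bar lies along y here. Resting on plate and glass, the ring's lugs are 3.5 mm too high; 12 to 16 N of push on the ring gets them under; locked, the seal presses it up at some 12 N.
- plate: Support plate: flat round stainless disc, 62 mm diameter, 8 mm thick, with a pattern of holes, about 120 g. Goes lowest, on the seal. Origin: centre of its underside; z up. Lies flat on a pad of the rack.
- frit: Filter disc: flat plain white sintered-glass disc, 62 mm diameter, 12 mm thick, edges bevelled by 2 mm, about 70 g. Brittle: a free fall of more than 6 mm breaks it, and so does more than 40 N on either face. Origin: centre of its underside; z up. Lies flat on a pad of the rack.
- ring: Steel bayonet ring, about 110 g: 62 mm outside, 49 inside, 8 mm high. Origin: centre of underside, z up. Lugs at its +x and -x ends (14 mm wide, 1 to 7 mm up, out to 39 mm from the axis). Grip bar along its x, 60 mm long, 12 mm thick, 16 to 34 mm above the underside, on end posts. Goes in either way round, lugs and bar towards the holder's openings (up to 30 deg off their middle is free).
- rack: Grey draining rack, a fixed 215 x 215 x 10 mm board with three round rubber-topped pads 55 mm across, tops at 28 mm, each 64 mm from the centre. Plate, glass disc and ring lie on them in any arrangement; the discs overhang by 3.5 mm all round. Origin: centre of the board's underside.
- flask: Conical glass flask with a plastic funnel in its neck, 82 mm across, 153 mm high. A bystander. Origin: centre of its underside.
- lid: Red plastic jar lid, 66 mm across, 18 mm high. A bystander. Origin: centre of its underside.
- spatula: Spatula with a wooden handle, 195 mm long, lying on the bench between the holder and a fixed white balance (83 mm high, off to the right). A bystander. Origin near its middle, on the bench.
There are look-alikes about, which are no part of the job. What is shaped like the plate but pink or yellow is not meant.

How it is judged (in metres and radians):
On the way, in this order (a step that is already met when the one before it is completed fails the run):
1. the support plate lies flat on the seal in the holder, let go (horizontal distance between plate and holder below 0.004 m and angle between plate's own z axis and vertical below 0.06 rad and linear speed of plate below 0.02 m/s and contact force between the fingers and plate below 0.1 N and z of plate in the frame of holder below 0.138 m), for 0.2 s.
2. the glass disc lies flat on the plate in the holder, let go (all of step 1 and horizontal distance between frit and holder below 0.004 m and angle between frit's own z axis and vertical below 0.06 rad and linear speed of frit below 0.02 m/s and z of frit in the frame of plate between 0.0065 and 0.0095 m and contact force between the fingers and frit below 0.1 N), for 0.2 s.
3. the retaining ring is locked at its stop over the glass and plate, clamping them, let go (all of step 2 and horizontal distance between ring and holder below 0.004 m and angle between ring's own z axis and vertical below 0.06 rad and linear speed of ring below 0.02 m/s and z of ring in the frame of frit between 0.0105 and 0.0135 m and angle between the x axis of ring and the y axis of holder, either way round below 0.3 rad and contact force between the fingers and ring below 0.1 N and contact force between ring and frit above 7 N), for 0.2 s.
At the end, for the whole second after the job is handed in: Plate on the seal, glass on the plate, ring on the glass (underside to underside 8 and 12 mm, +-1.5), each within 4 mm of the holder's axis and 0.06 rad of level; the ring's bar within 0.30 rad of the holder's y axis and pressing the glass with over 7 N (locked); at rest, let go (all of step 3); the robot touches nothing.
It fails at once if the plate, glass disc or ring is dropped (falls freely by more than about 6 mm) ((linear speed of plate above 0.35 m/s and contact force between plate and anything else below 0.01 N) or (linear speed of frit above 0.35 m/s and contact force between frit and anything else below 0.01 N) or (linear speed of ring above 0.35 m/s and contact force between ring and anything else below 0.01 N)).
It fails at once if the glass is crushed: more than 40 N on one of its faces (contact force between frit and ring above 40 N or contact force between frit and plate above 40 N).
It fails at once if the flask, lid or spatula is pushed away or tipped (distance of any of flask, lid, spatula from where it was at the start of the episode above 0.02 m or angle between any of flask, lid, spatula's own z axis and vertical above 0.3 rad).
It also fails if it takes over 72 s, if anything falls off the work surface, if the arm or the gripper's body presses on something with over 40 N, if the wrist force passes 120 N, or if a joint passes its speed limit or range.

## Robot

A 6-joint arm with a two-finger parallel gripper is mounted at the origin on the work surface. World frame = base frame: x ahead of the robot, y to its left, z up, the work surface at z = 0. Lengths are in m, angles in degrees, forces in N, time in s.
With the tool pointing down it reaches from about 0.375 to 0.9 m from the base axis. Payload 3.1 kg.
Tool frame: the origin (TCP) lies midway between the tips of the shut fingers; the grasp point (between the pads) lies bot.hold_point_z behind it (bot.hold_point_z is the distance from the TCP to the grasp point, in m); z points along the fingers, y is the direction in which the jaws open and shut (so a half turn about z gives the same grasp; the last joint's range is limited). The gripper opens to 87 mm and grips with 3 to 60 N. Pads are 19 mm wide; open, the fingers measure 117 mm over their backs; the gripper's body (75 mm by 190 mm) begins 51 mm behind the grasp point.
Start: joints at [-10.227, 30.224, 82.088, -0, 67.689, -10.227], TCP at [0.625, 0, 0.223] pointing down, gripper open.
Joint ranges: [-176.69, 176.69], [-43.24, 126.21], [12.49, 139.97], [-82, 262], [0, 151.66], [-163.58, 163.58]. Speed limits (degrees/s): [159.86, 159.86, 180, 180, 180, 180].

## Interface

Orientations are given as a 3x3 rotation matrix whose columns are the frame's x, y, z axes.
In Python, from rig import bot, vision, order gives the robot as it stands. The module is installed in compiled form; this text tells all that it offers.
- The arm moves only by the tool move_arm, never from a script. Its argument "moves" is a list of rows, each an object of numbers: "hand": the finger opening in mm, from 0 to 87; "x", "y", "z": the shift along the tool's x, y, z in units of 25 mm (1.0 is 25 mm); "wx", "wy", "wz": the turn, a rotation vector about the tool's x, y, z in degrees. In form: [{"hand": .., "x": .., "y": .., "z": .., "wx": .., "wy": .., "wz": ..}, ...]. A call has 1 to 20 rows; each row shifts and turns the commanded pose from where the row before left it, along the tool's axes as they then stand; what a row does not reach is not made up. A row lasts 1/10 s, in which the tool goes at most 50 mm and 8.59 degrees, less where a joint would pass 70% of its speed; a pose out of reach is approached as far as the arm can. A call is refused whole if a number of a shift passes 1 or a number of a turn 8.59, either way. A call with a gripper value outside its range is refused whole. The fingers move at their own pace and stop on an object; the grip force is fixed at half the most. Time passes only in rows, so rows that do not move let the fingers close. It gives the time, the measured TCP pose, the force and the opening at its end, in the units of the state.
- bot.read_state(): the state, without advancing time (a new reading comes with each control period).
- vision.capture(name): name is "scene" or "side" or "wrist"; returns a dict with "image" (420x560x3 uint8, red, green, blue), "z_map" (420x560 float32, m along the optical axis (not along the pixel's ray), 0 where there is no reading), "fx", "fy", "cx", "cy" (pixels), "pose" (4x4, takes a point from camera to world coordinates); the wrist camera has in their place "hand_eye" (4x4, takes a point from camera to tool coordinates, whose origin is the TCP and whose axes are the flange's). Camera axes: x right, y down, z forward; pixel columns grow to the right and rows downward; lengths in m; the calibration is good to about 2 mm. A picture is of the moment at which its call begins: read the wrist's pose just before it.
- order.hand_in(): hands the job in, once; it reports no verdict.
The state is a dict: "time_s": time; "joint_positions": joint angles; "qvel": joint speeds; "tau": joint torques, N m; "position": TCP position; "tcp_rot": TCP orientation; "force": force on the tool from outside, world axes, zero at the start; "moment": the same for the moment, N m; "opening": opening from 0.0 (shut) to 1.0 (fully open).
Only numpy, scipy, OpenCV 4.12 (cv2) and the standard library are available. Lean on these libraries where they do the work, as an engineer would, in place of code of your own. Each camera call takes 0.05 s, during which the arm holds its last target.

## Working session

There is one attempt and no reset: what is moved stays moved. The work goes in short steps, Python scripts to look and compute and a tool call to move; the robot and the scene stay as the last step left them, time stands still between calls to the robot, and variables do not carry over. Pictures are saved under pics/ and viewed, and the job is handed in when it is done.

Besides the shell and the picture viewer there is one more tool, called after "Request:" in YAML: its name, and indented under it one key for each argument. move_arm: Moves the arm, as the interface text tells. Its arguments: {"type":"object","properties":{"moves":{"type":"array"}},"required":["moves"]}

```bash
mkdir -p pics; ls
cat > h.py <<'E'
import numpy as np, cv2
from rig import bot, vision, order
def cap(n):
    s=bot.read_state(); c=vision.capture(n)
    if 'pose' not in c:
        T=np.eye(4);T[:3,:3]=np.array(s['tcp_rot']);T[:3,3]=s['position']
        c['T']=T@np.array(c['hand_eye'])
    else: c['T']=np.array(c['pose'])
    return c
def save(c,f): cv2.imwrite('pics/'+f,cv2.cvtColor(c['image'],cv2.COLOR_RGB2BGR))
def ray(c,u,v):
    d=np.array([(u-c['cx'])/c['fx'],(v-c['cy'])/c['fy'],1.]); return c['T'][:3,3],c['T'][:3,:3]@d
def onz(c,u,v,z):
    o,d=ray(c,u,v); return o+d*(z-o[2])/d[2]
def pts(c):
    v,u=np.mgrid[0:420,0:560]; z=c['z_map']
    P=np.stack([(u-c['cx'])/c['fx']*z,(v-c['cy'])/c['fy']*z,z],-1)
    return P@c['T'][:3,:3].T+c['T'][:3,3]
def circ(p):
    A=np.c_[2*p[:,:2],np.ones(len(p))];b=(p[:,:2]**2).sum(1)
    x=np.linalg.lstsq(A,b,rcond=None)[0]; return x[0],x[1],np.sqrt(x[2]+x[0]**2+x[1]**2)
E
python3 - <<'E'
from h import *
s=bot.read_state();print(s,bot.hold_point_z)
for n in ['scene','side','wrist']:
    c=cap(n);save(c,n+'0.png');print(n,c['fx'],c['cx'],c['cy'],c['T'].round(3).tolist())
E
```

```text
pics
{'time_s': 0.0, 'joint_positions': array([-1.02280215e+01,  3.02794868e+01,  8.21575125e+01,  1.58346017e-06,
        6.76910743e+01, -1.02253778e+01]), 'qvel': array([ 0.05152652,  0.06269613, -0.01227805, -0.09881021, -0.03062442,
        0.07895147]), 'tau': array([-5.45745443e-04, -4.40045428e+01, -1.76593530e+01,  6.32597599e-02,
        5.83207863e-02, -1.53719384e-04]), 'position': array([6.24245596e-01, 1.57684523e-04, 2.21559830e-01]), 'tcp_rot': array([[ 4.65887995e-05,  9.99997579e-01, -2.19977869e-03],
       [ 9.99999920e-01, -4.57157276e-05,  3.96939407e-04],
       [ 3.96837881e-04, -2.19979701e-03, -9.99997502e-01]]), 'force': array([-0.44528384, -0.41509023, -0.24066773]), 'moment': array([0.01544463, 0.05681028, 0.00358166]), 'opening': 1.0026247088253761} 0.0187
scene 538.0364130107838 279.92626331528936 204.50362291685386 [[0.573, 0.54, -0.616, 1.26], [0.819, -0.391, 0.419, -0.508], [-0.015, -0.745, -0.667, 0.825], [0.0, 0.0, 0.0, 1.0]]
side 475.19527586555824 275.2205843958918 214.43759625332342 [[0.766, -0.375, 0.523, 0.01], [-0.643, -0.476, 0.6, -0.696], [0.024, -0.796, -0.605, 0.727], [0.0, 0.0, 0.0, 1.0]]
wrist 302.76733123053066 280.219807363064 206.33512004283264 [[1.0, 0.001, -0.003, 0.624], [-0.0, -0.953, -0.303, 0.085], [-0.003, 0.303, -0.953, 0.384], [0.0, 0.0, 0.0, 1.0]]
```

View pics/scene0.png

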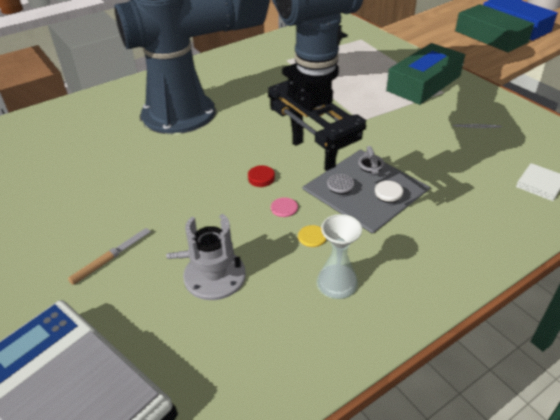

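View pics/side0.png

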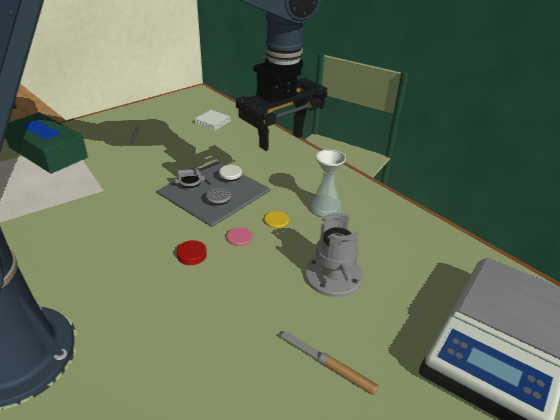

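View pics/wrist0.png

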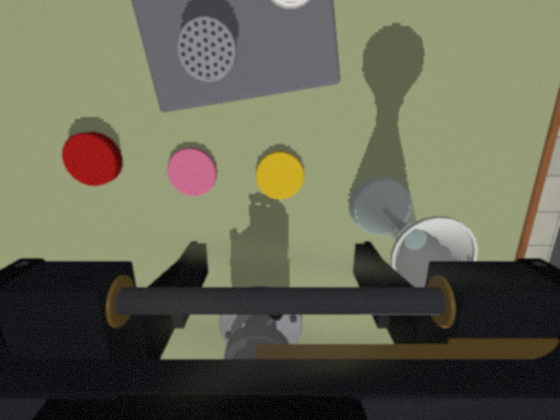

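The scene picture shows the rack with perforated steel disc at (341,183), white disc at (389,191) and ring at (371,162). The holder is at (213,260), the pink and yellow look-alikes at (284,207) and (312,236), the flask at (338,260), the lid at (261,176) and the spatula at (110,255). Next I'll measure.

Run:
```python
from h import *
import numpy as np
for n,px in [('scene',dict(plate=(341,183),frit=(389,191),ring=(371,162),pink=(284,207),lid=(261,176),funnel=(341,232),flangeR=(240,290),cupmouth=(211,235),board=(355,205),spat=(110,255),bal=(30,345))),('side',dict(plate=(219,195),frit=(231,172),ring=(188,180),lid=(192,250),cup=(340,238),flask=(330,160)))]:
    c=cap(n);P=pts(c)
    for k,(u,v) in px.items(): print(n,k,P[v,u].round(3))
    im=c['image']
    a=im[130:300,160:430] if n=='scene' else im[150:300,140:380]
    cv2.imwrite(f'pics/{n}_crop.png',cv2.cvtColor(cv2.resize(a,None,fx=2.9,fy=2.9,interpolation=cv2.INTER_CUBIC),cv2.COLOR_RGB2BGR))
    np.save(n+'_P.npy',P)
```

```text
scene plate [0.552 0.144 0.034]
scene frit [0.64  0.21  0.038]
scene ring [0.546 0.24  0.049]
scene pink [0.52  0.006 0.01 ]
scene lid [0.402 0.021 0.016]
scene funnel [ 0.744 -0.023  0.128]
scene flangeR [ 0.658 -0.198  0.001]
scene cupmouth [ 0.586 -0.21   0.102]
scene board [0.609 0.139 0.011]
scene spat [ 0.432 -0.372  0.012]
scene bal [ 0.604 -0.565  0.068]
side plate [0.548 0.139 0.036]
side frit [0.629 0.201 0.042]
side ring [0.528 0.257 0.029]
side lid [0.391 0.02  0.02 ]
side cup [ 0.567 -0.249  0.14 ]
side flask [ 0.772 -0.02   0.132]
```

View pics/scene_crop.png

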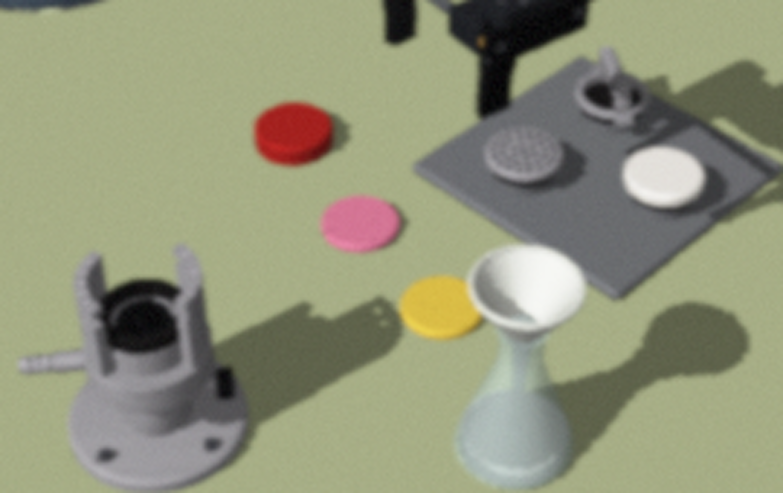

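View pics/side_crop.png

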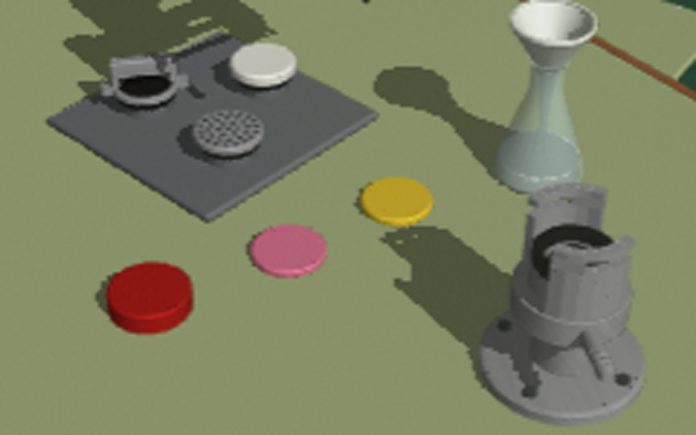

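Candidates for the plate: grey perforated disc on the rack at (341,183), pink at (284,207), yellow at (312,236). The grey one is steel with a hole pattern and lies on a rack pad, so it is the plate; the crop confirms that. The frit is the white disc on the rack. I'll look at the holder with the wrist camera from two places.

Request:
move_arm:
  moves:
    - {"x":-1,"z":-1}
    - {"x":-1,"z":-1}
    - {"x":-1,"y":-1}
    - {"x":-1}
    - {"x":-1}
    - {"x":-1}
    - {"x":-1}
    - {"x":-1}
    - {"x":-1}
    - {}
    - {}

```text
schema error: expected keys hand, x, y, z, wx, wy, wz
```

Run:
```python
from h import *
import pickle
c=cap('wrist');save(c,'w_h1.png');pickle.dump(c,open('w_h1.pkl','wb'));print(bot.read_state()['position'])
```

```text
[6.24740001e-01 7.71418137e-05 2.22182337e-01]
```

Request:
move_arm:
  moves:
    - {"x":-1}
    - {"x":-1}
    - {}
    - {}

```text
schema error: expected keys hand, x, y, z, wx, wy, wz
```

Run:
```python
from h import *
import pickle
c=cap('wrist');save(c,'w_h2.png');pickle.dump(c,open('w_h2.pkl','wb'));print(bot.read_state()['position'])
```

```text
[6.24833021e-01 6.43113507e-05 2.22321701e-01]
```

View pics/w_h1.png

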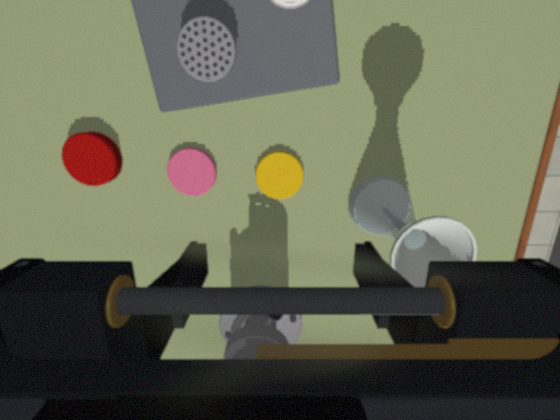

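View pics/w_h2.png

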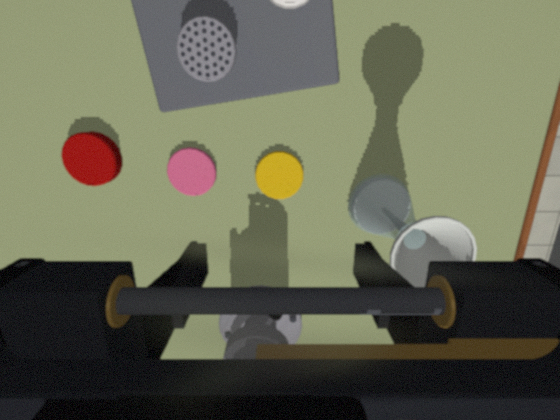

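All seven keys are required, so both moves were refused and the pictures are unchanged.

Request:
move_arm:
  moves:
    - {"hand":87,"x":-1,"y":0,"z":-1,"wx":0,"wy":0,"wz":0}
    - {"hand":87,"x":-1,"y":0,"z":-1,"wx":0,"wy":0,"wz":0}
    - {"hand":87,"x":-1,"y":-1,"z":0,"wx":0,"wy":0,"wz":0}
    - {"hand":87,"x":-1,"y":0,"z":0,"wx":0,"wy":0,"wz":0}
    - {"hand":87,"x":-1,"y":0,"z":0,"wx":0,"wy":0,"wz":0}
    - {"hand":87,"x":-1,"y":0,"z":0,"wx":0,"wy":0,"wz":0}
    - {"hand":87,"x":-1,"y":0,"z":0,"wx":0,"wy":0,"wz":0}
    - {"hand":87,"x":-1,"y":0,"z":0,"wx":0,"wy":0,"wz":0}
    - {"hand":87,"x":-1,"y":0,"z":0,"wx":0,"wy":0,"wz":0}
    - {"hand":87,"x":0,"y":0,"z":0,"wx":0,"wy":0,"wz":0}
    - {"hand":87,"x":0,"y":0,"z":0,"wx":0,"wy":0,"wz":0}

```text
time_s: 1.45
position: [0.5997, -0.2251, 0.2723]
tcp_rot: [[0.001, 1.0, -0.0], [1.0, -0.001, 0.001], [0.001, -0.0, -1.0]]
force: [-0.3, 0.6, -0.4]
opening: 0.998
```

Run:
```python
from h import *
import pickle
c=cap('wrist');save(c,'w_h3.png');pickle.dump(c,open('w_h1.pkl','wb'));print(bot.read_state()['position'])
```

```text
[ 0.59971401 -0.22429417  0.2723243 ]
```

Request:
move_arm:
  moves:
    - {"hand":87,"x":-1,"y":0,"z":0,"wx":0,"wy":0,"wz":0}
    - {"hand":87,"x":-1,"y":0,"z":0,"wx":0,"wy":0,"wz":0}
    - {"hand":87,"x":0,"y":0,"z":0,"wx":0,"wy":0,"wz":0}
    - {"hand":87,"x":0,"y":0,"z":0,"wx":0,"wy":0,"wz":0}

```text
time_s: 1.9
position: [0.5999, -0.2738, 0.2724]
tcp_rot: [[-0.0, 1.0, -0.0], [1.0, 0.0, 0.001], [0.001, -0.0, -1.0]]
force: [-0.4, 0.4, 0.7]
opening: 0.999
```

Run:
```python
from h import *
import pickle
c=cap('wrist');save(c,'w_h4.png');pickle.dump(c,open('w_h2.pkl','wb'));print(bot.read_state()['position'])
```

```text
[ 0.59988419 -0.27333081  0.27242907]
```

View pics/w_h3.png

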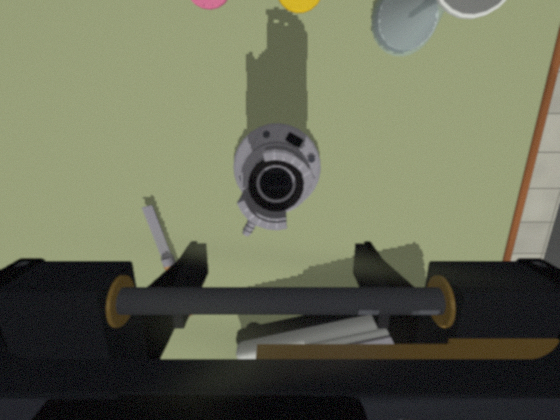

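View pics/w_h4.png

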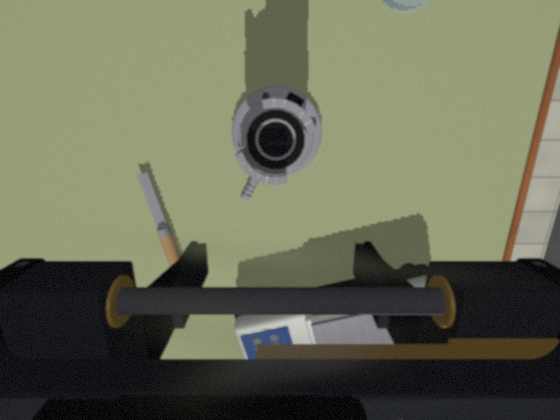

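Run:
```python
import pickle,cv2,numpy as np
from h import *
for i in (1,2):
    c=pickle.load(open(f'w_h{i}.pkl','rb')); v0=(110,70)[i-1]
    a=c['image'][v0:v0+140,205:355]
    cv2.imwrite(f'pics/hc{i}.png',cv2.cvtColor(cv2.resize(a,None,fx=4,fy=4,interpolation=cv2.INTER_CUBIC),cv2.COLOR_RGB2BGR))
    P=pts(c); cx=277; cy=(183,138)[i-1]
    sub=P[v0:v0+140,205:355]
    for lo,hi in ((0.15,0.2),(0.12,0.15),(0.1,0.12),(-.01,0.012)):
        m=(sub[...,2]>lo)&(sub[...,2]<hi); print(i,lo,m.sum(),sub[m].mean(0).round(4),np.median(sub[m][:,2]).round(4))
    h=np.histogram(sub[...,2],bins=np.arange(0,0.2,0.004)); print([(round(b,3),int(n)) for n,b in zip(*h) if n>60])
```

```text
1 0.15 0 [nan nan nan] nan
1 0.12 1324 [ 0.5926 -0.2199  0.1372] 0.1403
1 0.1 2642 [ 0.5925 -0.2214  0.1068] 0.1083
1 -0.01 14869 [ 0.6012 -0.2406  0.0009] 0.0002
[(np.float64(0.0), 7894), (np.float64(0.008), 1004), (np.float64(0.012), 801), (np.float64(0.04), 83), (np.float64(0.072), 106), (np.float64(0.08), 715), (np.float64(0.1), 1199), (np.float64(0.104), 111), (np.float64(0.108), 1072), (np.float64(0.112), 186), (np.float64(0.116), 74), (np.float64(0.12), 75), (np.float64(0.124), 153), (np.float64(0.136), 235), (np.float64(0.14), 773)]
2 0.15 0 [nan nan nan] nan
2 0.12 1258 [ 0.5932 -0.2203  0.139 ] 0.1405
2 0.1 2891 [ 0.5933 -0.2201  0.1066] 0.1087
2 -0.01 14761 [ 0.6012 -0.232   0.0008] 0.0002
[(np.float64(0.0), 7622), (np.float64(0.008), 978), (np.float64(0.012), 658), (np.float64(0.04), 73), (np.float64(0.072), 141), (np.float64(0.076), 74), (np.float64(0.08), 842), (np.float64(0.096), 79), (np.float64(0.1), 1351), (np.float64(0.104), 74), (np.float64(0.108), 1271), (np.float64(0.112), 160), (np.float64(0.124), 64), (np.float64(0.136), 274), (np.float64(0.14), 840)]<stdin>:10: RuntimeWarning: Mean of empty slice.
  ret = um.true_divide(
  return _methods._mean(a, axis=axis, dtype=dtype,
  ret = ret.dtype.type(ret / rcount)
```

View pics/hc2.png

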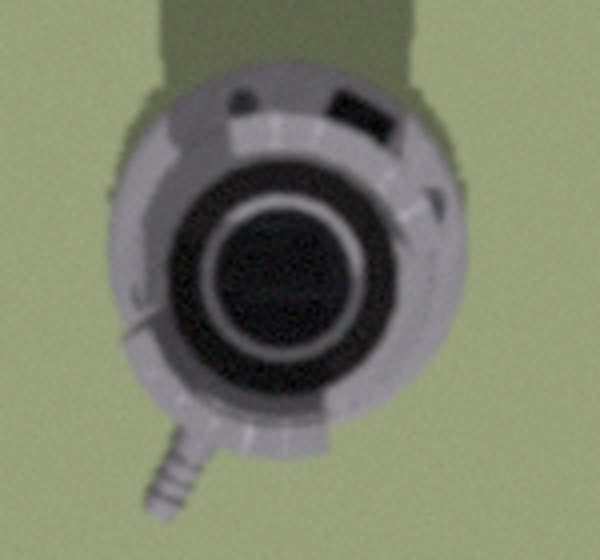

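View pics/hc1.png

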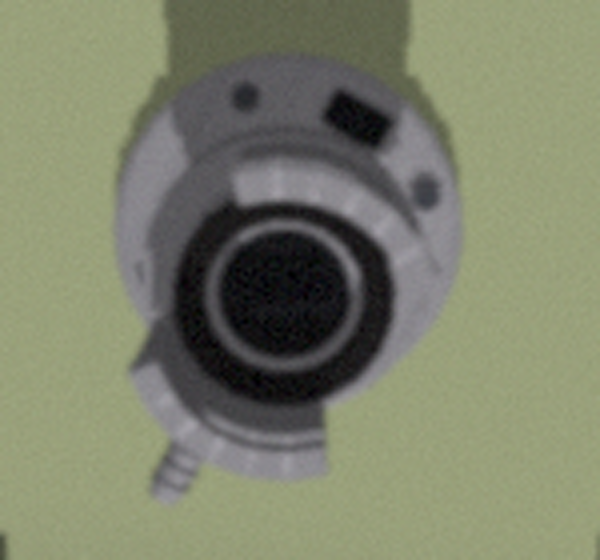

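Run:
```python
import pickle,cv2,numpy as np
from h import *
seal=[]
for i in (1,2):
    c=pickle.load(open(f'w_h{i}.pkl','rb')); v0=(110,70)[i-1]
    P=pts(c)[v0:v0+140,205:355].reshape(-1,3)
    m=P[(P[:,2]>0.135)&(P[:,2]<0.146)]
    cen=np.array([0.593,-0.2205])
    for k in range(3):
        r=np.hypot(*(m[:,:2]-cen).T); 
        ang=np.degrees(np.arctan2(*(m[:,1::-1]-cen[::-1]).T))
        # edges: midradius circle fit
        q=m[abs(r-0.0365)<0.006]; x=circ(q); cen=np.array(x[:2])
    h=np.histogram(ang,bins=np.arange(-180,181,10)); print('mouth fit',i,np.round(x,4),np.median(q[:,2])); print(h[0].tolist())
    fl=P[(P[:,2]>0.006)&(P[:,2]<0.02)]; print('flange z',np.median(fl[:,2]))
    g=cv2.cvtColor(c['image'],cv2.COLOR_RGB2GRAY)
    mask=np.zeros_like(g); mask[v0:v0+140,225:335]=(g[v0:v0+140,225:335]<55)*255
    mask=cv2.morphologyEx(mask,cv2.MORPH_CLOSE,np.ones((9,9)))
    cs,_=cv2.findContours(mask,0,2); k=max(cs,key=cv2.contourArea); e=cv2.fitEllipse(k); print('seal ell',e)
    seal.append((c,e[0]))
    R=np.array([onz(c,u,v,0.111)[:2] for u,v in k[:,0]]); print('seal circ', np.round(circ(R),4))
(o1,d1),(o2,d2)=[ray(c,*e) for c,e in seal]
t=np.linalg.lstsq(np.c_[d1,-d2],o2-o1,rcond=None)[0]; print('tri seal',(o1+d1*t[0]).round(4),(o2+d2*t[1]).round(4))
# spigot tip
for i,(a,b) in ((1,(205+163/4,110+492/4)),(2,(205+160/4,70+508/4))):
    c=pickle.load(open(f'w_h{i}.pkl','rb')); print('spig',pts(c)[int(b),int(a)].round(4))
```

```text
mouth fit 1 [ 0.5941 -0.2186  0.0366] 0.14053826997310742
[0, 32, 53, 57, 55, 53, 55, 55, 53, 57, 42, 0, 0, 0, 0, 0, 0, 0, 0, 26, 54, 52, 57, 58, 56, 59, 58, 61, 48, 0, 0, 0, 0, 0, 0, 0]
flange z 0.011865326405726684
seal ell ((274.3943786621094, 184.87123107910156), (51.16425704956055, 54.345550537109375), 103.22793579101562)
seal circ [ 0.5926 -0.2193  0.0293]
mouth fit 2 [ 0.5941 -0.219   0.0366] 0.14054224746575408
[0, 31, 60, 63, 59, 58, 58, 60, 60, 53, 43, 0, 0, 0, 0, 0, 0, 0, 0, 30, 62, 62, 64, 63, 63, 64, 66, 63, 50, 0, 0, 0, 0, 0, 0, 0]
flange z 0.011774230550932019
seal ell ((274.6480712890625, 139.22518920898438), (56.25940704345703, 58.8321533203125), 19.651988983154297)
seal circ [ 0.5933 -0.2191  0.0298]
tri seal [ 0.5926 -0.218   0.1136] [ 0.5933 -0.218   0.1136]
spig [ 0.5537 -0.2905  0.0751]
spig [ 0.5558 -0.2909  0.0766]
```

Request:
move_arm:
  moves:
    - {"hand":87,"x":1,"y":0,"z":0,"wx":0,"wy":0,"wz":0}
    - {"hand":87,"x":1,"y":0,"z":0,"wx":0,"wy":0,"wz":0}
    - {"hand":87,"x":1,"y":0,"z":0,"wx":0,"wy":0,"wz":0}
    - {"hand":87,"x":1,"y":0,"z":0,"wx":0,"wy":0,"wz":0}
    - {"hand":87,"x":1,"y":0,"z":0,"wx":0,"wy":0,"wz":0}
    - {"hand":87,"x":1,"y":0,"z":0,"wx":0,"wy":0,"wz":0}
    - {"hand":87,"x":1,"y":0,"z":0,"wx":0,"wy":0,"wz":0}
    - {"hand":87,"x":1,"y":0,"z":0,"wx":0,"wy":0,"wz":0}
    - {"hand":87,"x":1,"y":0,"z":0,"wx":0,"wy":0,"wz":0}
    - {"hand":87,"x":1,"y":0,"z":0,"wx":0,"wy":0,"wz":0}
    - {"hand":87,"x":1,"y":0,"z":0,"wx":0,"wy":0,"wz":0}
    - {"hand":87,"x":1,"y":0,"z":0,"wx":0,"wy":0,"wz":0}
    - {"hand":87,"x":1,"y":0,"z":0,"wx":0,"wy":0,"wz":0}
    - {"hand":87,"x":1,"y":0,"z":0,"wx":0,"wy":0,"wz":0}
    - {"hand":87,"x":0,"y":0,"z":0,"wx":0,"wy":0,"wz":0}
    - {"hand":87,"x":0,"y":0,"z":0,"wx":0,"wy":0,"wz":0}

```text
time_s: 3.55
position: [0.5993, 0.0765, 0.2727]
tcp_rot: [[-0.003, 1.0, -0.0], [1.0, 0.003, -0.0], [-0.0, -0.0, -1.0]]
force: [-0.8, -0.7, 0.1]
opening: 0.998
```

Run:
```python
from h import *
import pickle
c=cap('wrist');save(c,'w_r1.png');pickle.dump(c,open('w_r1.pkl','wb'));print(bot.read_state()['position'])
```

```text
[0.59948312 0.07561227 0.27267989]
```

Request:
move_arm:
  moves:
    - {"hand":87,"x":1,"y":0,"z":0,"wx":0,"wy":0,"wz":0}
    - {"hand":87,"x":1,"y":0,"z":0,"wx":0,"wy":0,"wz":0}
    - {"hand":87,"x":0,"y":0,"z":0,"wx":0,"wy":0,"wz":0}
    - {"hand":87,"x":0,"y":0,"z":0,"wx":0,"wy":0,"wz":0}

```text
time_s: 4.0
position: [0.5999, 0.1244, 0.2725]
tcp_rot: [[-0.0, 1.0, -0.0], [1.0, 0.0, -0.001], [-0.001, -0.0, -1.0]]
force: [1.1, -0.3, -0.2]
opening: 1.0
```

Run:
```python
from h import *
import pickle
c=cap('wrist');save(c,'w_r2.png');pickle.dump(c,open('w_r2.pkl','wb'));print(bot.read_state()['position'],bot.read_state()['joint_positions'])
```

```text
[0.59997593 0.12399528 0.27251622] [ 1.26221303e+00  2.63551975e+01  8.05555706e+01 -4.92196984e-02
  7.30976211e+01  1.30748503e+00]
```

View pics/w_r1.png

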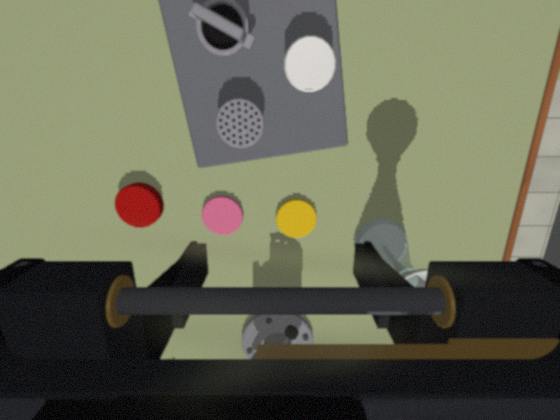

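View pics/w_r2.png

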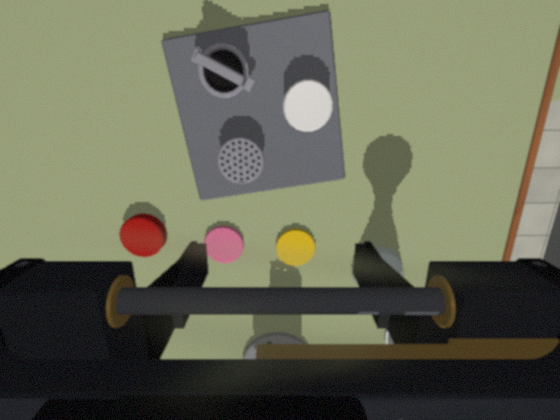

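Wrist views: plate at (240,123)/(241,160), frit at (310,64)/(308,106), ring at (222,27)/(224,71) with its bar from (195,55) to (250,85). Now the fits.

```bash
cat > m.py <<'E'
from h import *
import pickle
C=[pickle.load(open(f'w_r{i}.pkl','rb')) for i in (1,2)]
seed={'plate':[(240,123),(241,160)],'frit':[(310,64),(308,106)],'ring':[(222,27),(224,71)]}
for k,s in seed.items():
    rays=[]
    for c,(u,v) in zip(C,s):
        P=pts(c); h=P[max(0,v-33):v+34,u-33:u+34].reshape(-1,3)
        top={'plate':(.031,.042),'frit':(.034,.047),'ring':(.030,.041)}[k]
        q=h[(h[:,2]>top[0])&(h[:,2]<top[1])]
        (cx,cy),r=cv2.minEnclosingCircle((q[:,:2]*1000).astype(np.float32))
        print(k,'n',len(q),'mean',q.mean(0).round(4),'medz',np.median(q[:,2]).round(4),'minenc',round(cx,1),round(cy,1),round(r,1))
        if k=='ring':
            b=h[(h[:,2]>.054)&(h[:,2]<.072)]
            vx,vy,_,_=cv2.fitLine((b[:,:2]*1000).astype(np.float32),cv2.DIST_L2,0,.01,.01).ravel()
            print(' bar',b.mean(0).round(4),np.median(b[:,2]).round(4),'ang',np.degrees(np.arctan2(vy,vx)).round(1), len(b))
        if k=='frit':
            g=(c['image'].min(2)>150).astype(np.uint8)*255
        elif k=='plate':
            hsv=cv2.cvtColor(cv2.GaussianBlur(c['image'],(0,0),2),cv2.COLOR_RGB2GRAY); g=(hsv>112).astype(np.uint8)*255
            g=cv2.morphologyEx(g,cv2.MORPH_CLOSE,np.ones((7,7)))
        else: continue
        m=np.zeros_like(g); m[max(0,v-36):v+36,u-36:u+36]=g[max(0,v-36):v+36,u-36:u+36]
        cs,_=cv2.findContours(m,0,2); kk=max(cs,key=cv2.contourArea); e=cv2.fitEllipse(kk); print('  ell',np.round(e[0],1),np.round(e[1],1))
        rays.append(ray(c,*e[0]))
    if rays:
        (o1,d1),(o2,d2)=rays
        t=np.linalg.lstsq(np.c_[d1,-d2],o2-o1,rcond=None)[0]; print('  tri',(o1+d1*t[0]).round(4),(o2+d2*t[1]).round(4))
for c in C:
    P=pts(c).reshape(-1,3); b=P[(P[:,2]>.006)&(P[:,2]<.014)&(P[:,1]>0.03)&(P[:,0]<0.72)&(P[:,0]>.45)]; print('board',np.median(b[:,2]),cv2.minAreaRect((b[:,:2]*1000).astype(np.float32)))
E
python3 m.py
```

```text
plate n 1897 mean [0.5468 0.1455 0.0361] medz 0.0361 minenc 546.6 144.6 31.0
  ell [239.3 125.1] [47.1 49.7]
plate n 1696 mean [0.5468 0.1457 0.0361] medz 0.0362 minenc 546.6 144.9 31.0
  ell [242.8 169. ] [49.8 61.5]
  tri [0.5542 0.1453 0.0972] [0.557  0.1455 0.0968]
frit n 2283 mean [0.6332 0.214  0.0399] medz 0.0399 minenc 633.3 214.0 31.1
  ell [309.5  63.9] [49.9 55.5]
frit n 2024 mean [0.6332 0.2142 0.04  ] medz 0.04 minenc 633.3 213.7 30.9
  ell [307.5 105.9] [48.  50.9]
  tri [0.6332 0.2136 0.0382] [0.633  0.2136 0.0382]
ring n 927 mean [0.5329 0.2507 0.0352] medz 0.0354 minenc 529.8 253.8 39.4
 bar [0.5299 0.2532 0.0611] 0.0614 ang -27.0 716
ring n 874 mean [0.5323 0.2538 0.0353] medz 0.0354 minenc 529.4 253.2 39.6
 bar [0.53   0.2538 0.0614] 0.0615 ang -27.2 606
board 0.010072461645865782 ((576.6597900390625, 163.70301818847656), (215.01177978515625, 282.7898254394531), 8.676041603088379)
board 0.010059081305135609 ((576.1800537109375, 167.131591796875), (214.82046508789062, 290.20086669921875), 8.787378311157227)
```

Request:
move_arm:
  moves:
    - {"hand":87,"x":0.4,"y":-0.71,"z":1,"wx":0,"wy":0,"wz":0}
    - {"hand":87,"x":0.4,"y":-0.71,"z":1,"wx":0,"wy":0,"wz":0}
    - {"hand":87,"x":0,"y":-0.71,"z":1,"wx":0,"wy":0,"wz":0}
    - {"hand":87,"x":0,"y":0,"z":1,"wx":0,"wy":0,"wz":7.15}
    - {"hand":87,"x":0,"y":0,"z":1,"wx":0,"wy":0,"wz":7.15}
    - {"hand":87,"x":0,"y":0,"z":1,"wx":0,"wy":0,"wz":7.15}
    - {"hand":87,"x":0,"y":0,"z":1,"wx":0,"wy":0,"wz":7.15}
    - {"hand":87,"x":0,"y":0,"z":1,"wx":0,"wy":0,"wz":0}
    - {"hand":87,"x":0,"y":0,"z":0.5,"wx":0,"wy":0,"wz":0}
    - {"hand":87,"x":0,"y":0,"z":0,"wx":0,"wy":0,"wz":0}
    - {"hand":87,"x":0,"y":0,"z":0,"wx":0,"wy":0,"wz":0}

```text
time_s: 5.15
position: [0.5474, 0.1445, 0.0605]
tcp_rot: [[0.479, 0.878, 0.001], [0.878, -0.479, -0.0], [0.0, 0.001, -1.0]]
force: [0.4, -0.2, -0.1]
opening: 1.002
```

Run:
```python
from h import *
s=bot.read_state();print(s['position'],s['tcp_rot'].round(4).tolist())
```

```text
[0.54736501 0.14449754 0.06054833] [[0.4793, 0.8777, 0.0008], [0.8777, -0.4793, -0.0], [0.0004, 0.0008, -1.0]]
```

Request:
move_arm:
  moves:
    - {"hand":87,"x":0,"y":0,"z":0.8,"wx":0,"wy":0,"wz":0}
    - {"hand":87,"x":0,"y":0,"z":0.6,"wx":0,"wy":0,"wz":0}
    - {"hand":87,"x":0,"y":0,"z":0.4,"wx":0,"wy":0,"wz":0}
    - {"hand":87,"x":0,"y":0,"z":0,"wx":0,"wy":0,"wz":0}
    - {"hand":87,"x":0,"y":0,"z":0,"wx":0,"wy":0,"wz":0}
    - {"hand":70,"x":0,"y":0,"z":0,"wx":0,"wy":0,"wz":0}
    - {"hand":64,"x":0,"y":0,"z":0,"wx":0,"wy":0,"wz":0}
    - {"hand":58,"x":0,"y":0,"z":0,"wx":0,"wy":0,"wz":0}
    - {"hand":55,"x":0,"y":0,"z":0,"wx":0,"wy":0,"wz":0}
    - {"hand":55,"x":0,"y":0,"z":0,"wx":0,"wy":0,"wz":0}
    - {"hand":55,"x":0,"y":0,"z":0,"wx":0,"wy":0,"wz":0}

```text
time_s: 6.25
position: [0.547, 0.145, 0.0153]
tcp_rot: [[0.479, 0.878, 0.001], [0.878, -0.479, -0.0], [0.0, 0.001, -1.0]]
force: [-0.1, -1.2, 3.0]
opening: 0.697
```

Run:
```python
from h import *
s=bot.read_state();print(s['position'],s['force'],s['opening']*87)
```

```text
[0.54698346 0.14503732 0.01534797] [-0.11485784 -1.18100871  2.96893142] 60.64584531582244
```

Request:
move_arm:
  moves:
    - {"hand":55,"x":0,"y":0,"z":-0.3,"wx":0,"wy":0,"wz":0}
    - {"hand":55,"x":0,"y":0,"z":-0.7,"wx":0,"wy":0,"wz":0}
    - {"hand":55,"x":0,"y":0,"z":-1,"wx":0,"wy":0,"wz":0}
    - {"hand":55,"x":-0.4,"y":0.3,"z":-1,"wx":0,"wy":0,"wz":0}
    - {"hand":55,"x":-0.88,"y":0.64,"z":-1,"wx":0,"wy":0,"wz":0}
    - {"hand":55,"x":-0.9,"y":0.65,"z":-1,"wx":0,"wy":0,"wz":0}
    - {"hand":55,"x":-0.9,"y":0.65,"z":-1,"wx":0,"wy":0,"wz":0}
    - {"hand":55,"x":-0.9,"y":0.65,"z":-1,"wx":0,"wy":0,"wz":0}
    - {"hand":55,"x":-0.9,"y":0.65,"z":-0.4,"wx":0,"wy":0,"wz":0}
    - {"hand":55,"x":-0.9,"y":0.65,"z":0,"wx":0,"wy":0,"wz":0}
    - {"hand":55,"x":-0.9,"y":0.65,"z":0,"wx":0,"wy":0,"wz":0}
    - {"hand":55,"x":-0.9,"y":0.65,"z":0,"wx":0,"wy":0,"wz":0}
    - {"hand":55,"x":-0.9,"y":0.65,"z":0,"wx":0,"wy":0,"wz":0}
    - {"hand":55,"x":-0.9,"y":0.65,"z":0,"wx":0,"wy":0,"wz":0}
    - {"hand":55,"x":-0.9,"y":0.65,"z":0,"wx":0,"wy":0,"wz":0}
    - {"hand":55,"x":-0.6,"y":0.5,"z":0,"wx":0,"wy":0,"wz":0}
    - {"hand":55,"x":-0.1,"y":0.04,"z":0,"wx":0,"wy":0,"wz":0}
    - {"hand":55,"x":0,"y":0,"z":0,"wx":0,"wy":0,"wz":0}
    - {"hand":55,"x":0,"y":0,"z":0,"wx":0,"wy":0,"wz":0}

```text
time_s: 8.15
position: [0.5899, -0.19, 0.1998]
tcp_rot: [[0.478, 0.878, -0.001], [0.878, -0.478, 0.001], [0.001, -0.002, -1.0]]
force: [-0.6, 0.4, -1.2]
opening: 0.692
```

```bash
cat > st.py <<'E'
from h import *
import sys
s=bot.read_state();R=s['tcp_rot'];p=np.array(s['position']);T=np.array([float(sys.argv[1]),float(sys.argv[2]),p[2]]) if len(sys.argv)>2 else p
print(s['time_s'],p.round(4),'F',s['force'].round(2),'M',s['moment'].round(2),'op',round(s['opening']*87,1),'yawy',np.degrees(np.arctan2(R[1,1],R[0,1])).round(2),'tilt',R[:,2].round(4),'J',s['joint_positions'].round(0))
print('to go tool units',(R.T@(T-p)/0.025).round(3))
E
python3 st.py 0.594 -0.219
python3 - <<'E'
from h import *
c=cap('side');save(c,'s1.png')
c=cap('wrist');save(c,'w1.png')
c=cap('scene');a=c['image'][100:340,100:340];cv2.imwrite('pics/sc1.png',cv2.cvtColor(cv2.resize(a,None,fx=2.5,fy=2.5),cv2.COLOR_RGB2BGR))
E
```

```text
8.15 [ 0.5899 -0.19    0.1998] F [-0.62  0.36 -1.21] M [-0.05  0.08  0.02] op 60.2 yawy -28.55 tilt [-0.0013  0.0014 -1.    ] J [-28.  31.  84.   0.  65.   0.]
to go tool units [-0.942  0.699 -0.002]
```

View pics/s1.png

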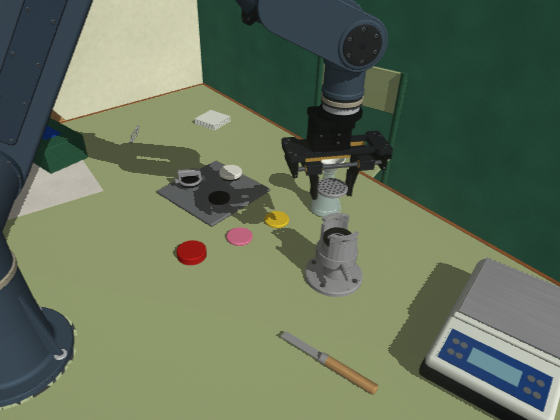

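View pics/sc1.png

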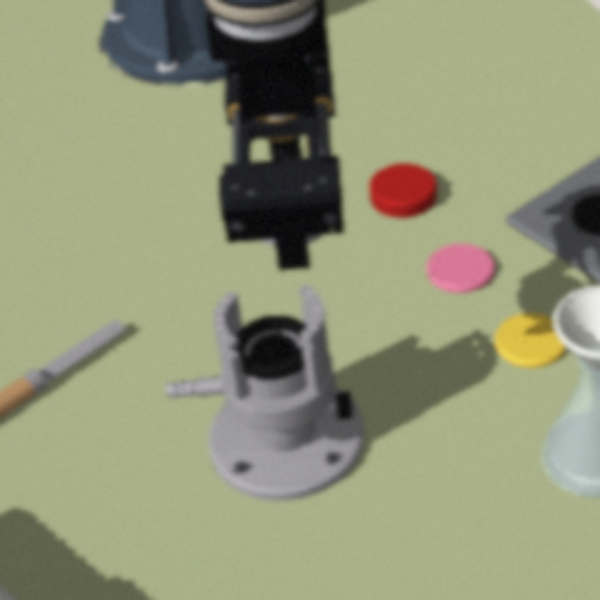

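Request:
move_arm:
  moves:
    - {"hand":55,"x":-0.5,"y":0.35,"z":0,"wx":0,"wy":0,"wz":0}
    - {"hand":55,"x":-0.42,"y":0.33,"z":0,"wx":0,"wy":0,"wz":0}
    - {"hand":55,"x":0,"y":0,"z":0,"wx":0,"wy":0,"wz":0}
    - {"hand":55,"x":0,"y":0,"z":0,"wx":0,"wy":0,"wz":0}
    - {"hand":55,"x":0,"y":0,"z":0,"wx":0,"wy":0,"wz":0}

```text
time_s: 8.8
position: [0.5941, -0.2198, 0.1998]
tcp_rot: [[0.479, 0.878, -0.001], [0.878, -0.479, 0.001], [0.0, -0.001, -1.0]]
force: [-0.3, -0.1, -0.9]
opening: 0.692
```

```bash
python3 st.py 0.594 -0.219
python3 - <<'E'
from h import *
for n,box in (('side',(300,380,160,270)),('scene',(180,250,150,270))):
    c=cap(n);save(c,n+'2.png');P=pts(c)[box[2]:box[3],box[0]:box[1]].reshape(-1,3)
    m=P[abs(P[:,2]-0.1405)<0.004]; m=m[np.hypot(m[:,0]-.594,m[:,1]+.219)<0.046]
    if len(m)>20: print(n,'mouth',len(m),np.round(circ(m),4),'z',np.median(m[:,2]).round(4))
    q=P[np.hypot(P[:,0]-.594,P[:,1]+.219)<0.033]; h=np.histogram(q[:,2],bins=np.arange(.1,.3,.003)); print([(round(b,3),int(k)) for k,b in zip(*h) if k>25])
    a=c['image'][130:310,box[0]-40:box[1]+40]; cv2.imwrite(f'pics/{n}2c.png',cv2.cvtColor(cv2.resize(a,None,fx=3.3,fy=3.3,interpolation=cv2.INTER_CUBIC),cv2.COLOR_RGB2BGR))
E
```

```text
8.8 [ 0.5941 -0.2198  0.1998] F [-0.28 -0.06 -0.88] M [ 0.05  0.05 -0.05] op 60.2 yawy -28.63 tilt [-6.e-04  7.e-04 -1.e+00] J [-30.  32.  82.   0.  66.  -2.]
to go tool units [ 0.025 -0.019  0.   ]
side mouth 253 [ 0.5941 -0.2223  0.0369] z 0.1408
[(np.float64(0.1), 41), (np.float64(0.103), 33), (np.float64(0.106), 42), (np.float64(0.109), 98), (np.float64(0.112), 70), (np.float64(0.139), 26), (np.float64(0.217), 64), (np.float64(0.22), 398)]
scene mouth 227 [ 0.5956 -0.2206  0.0368] z 0.1395
[(np.float64(0.1), 197), (np.float64(0.103), 61), (np.float64(0.106), 97), (np.float64(0.109), 175), (np.float64(0.283), 26), (np.float64(0.286), 28)]
```

View pics/side2c.png

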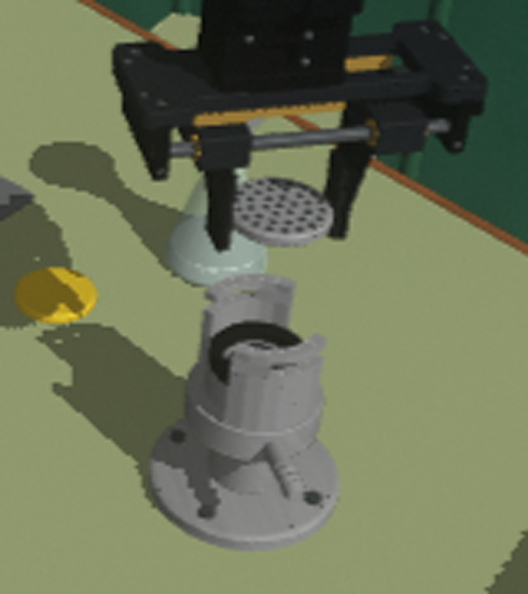

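View pics/scene2c.png

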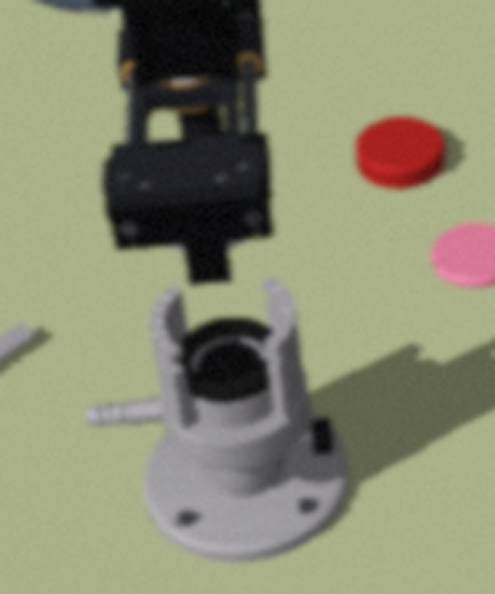

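Run:
```python
from h import *
for n,box in (('side',(300,380,160,215)),):
    c=cap(n);P=pts(c)[box[2]:box[3],box[0]:box[1]].reshape(-1,3)
    q=P[(P[:,2]>.2155)&(P[:,2]<.2245)&(np.hypot(P[:,0]-.594,P[:,1]+.219)<0.04)]
    # boundary via hull
    h=cv2.convexHull((q[:,:2]*1000).astype(np.float32))[:,0]
    print(len(q),np.median(q[:,2]),cv2.minEnclosingCircle(h),circ(h.astype(float)),q.mean(0))
```

```text
561 0.22122160264604818 ((592.9642944335938, -221.1519775390625), 38.757450103759766) (np.float64(591.834184430117), np.float64(-220.08706757043768), np.float64(34.77781208719634)) [ 0.59105236 -0.22524479  0.22096036]
```

Run:
```python
from h import *
c=cap('side');P=pts(c);g=cv2.cvtColor(cv2.GaussianBlur(c['image'],(0,0),1.5),cv2.COLOR_RGB2GRAY)
m=(g>70)&(P[...,2]>.214)&(P[...,2]<.2245)&(np.hypot(P[...,0]-.594,P[...,1]+.219)<0.04)
m=cv2.morphologyEx(m.astype(np.uint8),cv2.MORPH_OPEN,np.ones((3,3)))
q=P[m>0]; print(len(q),np.median(q[:,2]))
R=np.array([[0.479,.878],[.878,-.479]]) # cols tool x, tool y
for p in (q,):
    t=(p[:,:2]-[.5941,-.2198])@R
    print('toolx range',np.percentile(t[:,0],[0.5,99.5]),'tooly',np.percentile(t[:,1],[0.5,99.5]))
# plate rows along tool-x at |ty|<8mm
s=t[abs(t[:,1])<.008]; print('centre strip tool x',s[:,0].min(),s[:,0].max())
ms=P[150:270,300:380].reshape(-1,3); ms=ms[(abs(ms[:,2]-.1405)<.004)]; u=(ms[:,:2]-[.5941,-.2198])@R; u=u[(abs(u[:,1])<.012)&(abs(u[:,0])<.046)]
print('walls x', np.sort(u[:,0])[[0,3,-4,-1]], 'gap', u[u[:,0]<0,0].max(), u[u[:,0]>0,0].min())
```

```text
515 0.2215223145357964
toolx range [-0.03314282  0.02697764] tooly [-0.02707009  0.02849163]
centre strip tool x -0.03370225830645236 0.02881475324178311
walls x [-0.04279498 -0.04239224  0.03879791  0.04196673] gap -0.030082634180493246 0.02707871072491423
```

Request:
move_arm:
  moves:
    - {"hand":55,"x":0.03,"y":-0.02,"z":0.8,"wx":0,"wy":0,"wz":0}
    - {"hand":55,"x":0,"y":0,"z":0.8,"wx":0,"wy":0,"wz":0}
    - {"hand":55,"x":0,"y":0,"z":0.8,"wx":0,"wy":0,"wz":0}
    - {"hand":55,"x":0,"y":0,"z":0.3,"wx":0,"wy":0,"wz":0}
    - {"hand":55,"x":0,"y":0,"z":0,"wx":0,"wy":0,"wz":0}
    - {"hand":55,"x":0,"y":0,"z":0,"wx":0,"wy":0,"wz":0}
    - {"hand":55,"x":0,"y":0,"z":0,"wx":0,"wy":0,"wz":0}

```text
time_s: 9.7
position: [0.5952, -0.2193, 0.1338]
tcp_rot: [[0.479, 0.878, 0.002], [0.878, -0.479, -0.001], [-0.0, 0.002, -1.0]]
force: [0.1, 0.1, -0.9]
opening: 0.696
```

```bash
python3 st.py 0.594 -0.219
```

```text
9.7 [ 0.5952 -0.2193  0.1338] F [ 0.11  0.06 -0.85] M [-0.03  0.07  0.03] op 60.5 yawy -28.59 tilt [ 0.0022 -0.0013 -1.    ] J [-30.  37.  85.  -0.  58.  -2.]
to go tool units [-0.011 -0.048 -0.   ]
```

Request:
move_arm:
  moves:
    - {"hand":55,"x":0,"y":-0.03,"z":0.15,"wx":0,"wy":0,"wz":0}
    - {"hand":55,"x":0,"y":0,"z":0.15,"wx":0,"wy":0,"wz":0}
    - {"hand":55,"x":0,"y":0,"z":0.15,"wx":0,"wy":0,"wz":0}
    - {"hand":55,"x":0,"y":0,"z":0.15,"wx":0,"wy":0,"wz":0}
    - {"hand":55,"x":0,"y":0,"z":0,"wx":0,"wy":0,"wz":0}

```text
time_s: 10.2
position: [0.5932, -0.2183, 0.1167]
tcp_rot: [[0.479, 0.878, -0.001], [0.878, -0.479, 0.001], [0.0, -0.002, -1.0]]
force: [-0.3, 0.3, -1.3]
opening: 0.696
```

```bash
python3 st.py 0.594 -0.219
```

```text
10.2 [ 0.5932 -0.2183  0.1167] F [-0.3   0.28 -1.32] M [0.01 0.08 0.02] op 60.5 yawy -28.6 tilt [-1.4e-03  8.0e-04 -1.0e+00] J [-30.  38.  86.  -0.  56.  -2.]
to go tool units [-0.009  0.043 -0.   ]
```

Request:
move_arm:
  moves:
    - {"hand":55,"x":0,"y":0,"z":0.12,"wx":0,"wy":0,"wz":0}
    - {"hand":55,"x":0,"y":0,"z":0.12,"wx":0,"wy":0,"wz":0}
    - {"hand":55,"x":0,"y":0,"z":0.12,"wx":0,"wy":0,"wz":0}
    - {"hand":55,"x":0,"y":0,"z":0.12,"wx":0,"wy":0,"wz":0}
    - {"hand":55,"x":0,"y":0,"z":0,"wx":0,"wy":0,"wz":0}

```text
time_s: 10.7
position: [0.5947, -0.2192, 0.1061]
tcp_rot: [[0.479, 0.878, 0.003], [0.878, -0.479, -0.002], [-0.0, 0.003, -1.0]]
force: [1.2, -1.5, -0.1]
opening: 0.693
```

```bash
python3 st.py 0.594 -0.219
```

```text
10.7 [ 0.5947 -0.2192  0.1061] F [ 1.16 -1.53 -0.11] M [-0.19 -0.21  0.02] op 60.3 yawy -28.6 tilt [ 0.0027 -0.0016 -1.    ] J [-30.  39.  86.   0.  54.  -2.]
to go tool units [-0.007 -0.03  -0.   ]
```

Request:
move_arm:
  moves:
    - {"hand":55,"x":0,"y":0,"z":0.06,"wx":0,"wy":0,"wz":0}
    - {"hand":55,"x":0,"y":0,"z":0.06,"wx":0,"wy":0,"wz":0}
    - {"hand":55,"x":0,"y":0,"z":0.06,"wx":0,"wy":0,"wz":0}
    - {"hand":55,"x":0,"y":0,"z":0,"wx":0,"wy":0,"wz":0}

```text
time_s: 11.1
position: [0.5947, -0.2192, 0.1013]
tcp_rot: [[0.479, 0.878, 0.002], [0.878, -0.479, -0.001], [-0.0, 0.002, -1.0]]
force: [2.9, -2.0, 0.6]
opening: 0.695
```

```bash
python3 st.py 0.594 -0.219
```

```text
11.1 [ 0.5947 -0.2192  0.1013] F [ 2.91 -2.02  0.56] M [-0.31 -0.51 -0.05] op 60.4 yawy -28.6 tilt [ 0.0022 -0.0012 -1.    ] J [-30.  39.  87.   0.  54.  -2.]
to go tool units [-0.007 -0.027 -0.   ]
```

Request:
move_arm:
  moves:
    - {"hand":55,"x":0,"y":0,"z":0.04,"wx":0,"wy":0,"wz":0}
    - {"hand":55,"x":0,"y":0,"z":0.04,"wx":0,"wy":0,"wz":0}
    - {"hand":55,"x":0,"y":0,"z":0,"wx":0,"wy":0,"wz":0}

```text
time_s: 11.4
position: [0.5948, -0.2192, 0.1011]
tcp_rot: [[0.479, 0.878, 0.003], [0.878, -0.479, -0.002], [-0.0, 0.003, -1.0]]
force: [1.4, -1.4, 9.9]
opening: 0.694
```

```bash
python3 st.py 0.594 -0.219
```

```text
11.4 [ 0.5948 -0.2192  0.1011] F [ 1.42 -1.38  9.92] M [-0.07 -0.13  0.02] op 60.4 yawy -28.59 tilt [ 0.0027 -0.0017 -1.    ] J [-30.  39.  87.  -0.  54.  -2.]
to go tool units [-0.008 -0.03  -0.   ]
```

Run:
```python
from h import *
c=cap('scene');P=pts(c);a=c['image'][180:300,160:270];cv2.imwrite('pics/sc3.png',cv2.cvtColor(cv2.resize(a,None,fx=5,fy=5,interpolation=cv2.INTER_CUBIC),cv2.COLOR_RGB2BGR))
c=cap('side');P=pts(c);a=c['image'][190:300,290:400];cv2.imwrite('pics/si3.png',cv2.cvtColor(cv2.resize(a,None,fx=5,fy=5,interpolation=cv2.INTER_CUBIC),cv2.COLOR_RGB2BGR))
q=P[190:300,300:380].reshape(-1,3); q=q[np.hypot(q[:,0]-.594,q[:,1]+.219)<0.03]; h=np.histogram(q[:,2],bins=np.arange(.09,.15,.002)); print([(round(b,3),int(k)) for k,b in zip(*h)])
```

```text
[(np.float64(0.09), 4), (np.float64(0.092), 4), (np.float64(0.094), 2), (np.float64(0.096), 3), (np.float64(0.098), 3), (np.float64(0.1), 0), (np.float64(0.102), 5), (np.float64(0.104), 1), (np.float64(0.106), 5), (np.float64(0.108), 3), (np.float64(0.11), 3), (np.float64(0.112), 4), (np.float64(0.114), 0), (np.float64(0.116), 2), (np.float64(0.118), 1), (np.float64(0.12), 59), (np.float64(0.122), 175), (np.float64(0.124), 43), (np.float64(0.126), 0), (np.float64(0.128), 1), (np.float64(0.13), 0), (np.float64(0.132), 0), (np.float64(0.134), 0), (np.float64(0.136), 0), (np.float64(0.138), 0), (np.float64(0.14), 0), (np.float64(0.142), 0), (np.float64(0.144), 0), (np.float64(0.146), 0)]
```

View pics/sc3.png

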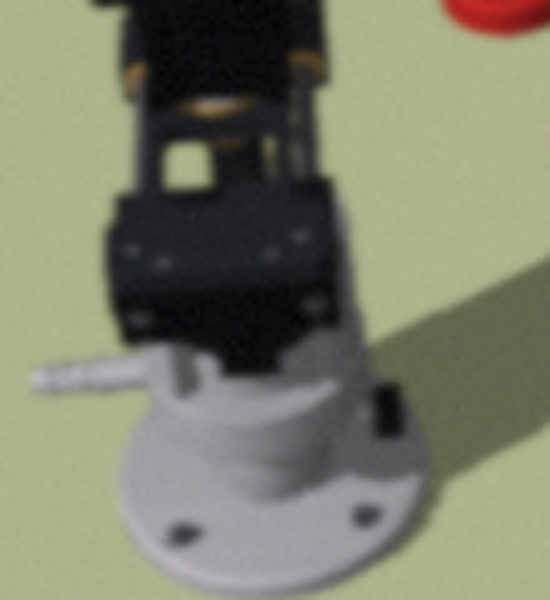

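View pics/si3.png

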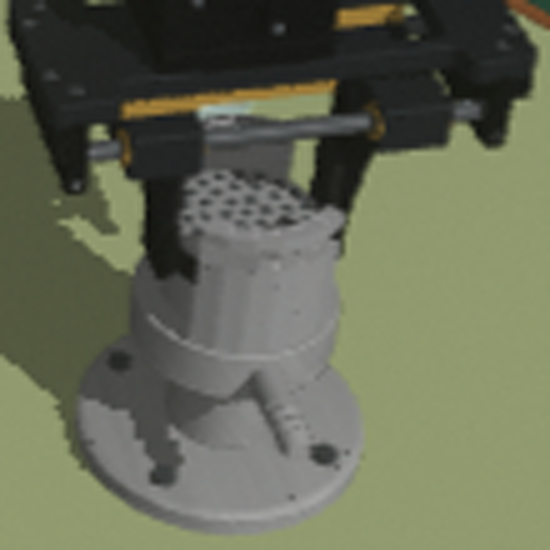

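Run:
```python
import pickle
from h import *
for i in (1,2):
    c=pickle.load(open(f'w_h{i}.pkl','rb')); P=pts(c)
    q=P.reshape(-1,3); r=np.hypot(q[:,0]-.594,q[:,1]+.219)
    for a in range(0,46,3):
        s=q[(r>a/1000)&(r<(a+3)/1000)]; print(a,np.percentile(s[:,2],[10,50,90]).round(4),end=' ')
    print()
    s=q[(r>.0235)&(r<.0295)]; A=np.c_[s[:,:2]-[.594,-.219],np.ones(len(s))]; k=abs(s[:,2]-np.median(s[:,2]))<.004; print(np.linalg.lstsq(A[k],s[k,2],rcond=None)[0])
```

```text
0 [0.1007 0.1018 0.1026] 3 [0.1005 0.1016 0.1027] 6 [0.1008 0.1017 0.103 ] 9 [0.1008 0.1017 0.1027] 12 [0.1008 0.1018 0.1027] 15 [0.1008 0.1019 0.3695] 18 [0.3688 0.3808 0.3883] 21 [0.3594 0.3826 0.3894] 24 [0.3581 0.3788 0.3883] 27 [0.3553 0.3764 0.3878] 30 [0.3554 0.3778 0.3859] 33 [0.1211 0.3749 0.3854] 36 [0.1407 0.3729 0.3854] 39 [0.0922 0.3603 0.3853] 42 [0.3076 0.3586 0.385 ] 45 [0.3118 0.3665 0.3853] 
[3.51742675e-04 5.77026572e-01 3.67026419e-01]
0 [0.1004 0.102  0.1023] 3 [0.1008 0.1019 0.1028] 6 [0.1009 0.1017 0.1027] 9 [0.1008 0.1017 0.1027] 12 [0.1008 0.1018 0.1026] 15 [0.1009 0.1018 0.1028] 18 [0.1003 0.1013 0.1029] 21 [0.1081 0.357  0.3597] 24 [0.1109 0.3589 0.3604] 27 [0.3575 0.3816 0.3894] 30 [0.3589 0.3815 0.4347] 33 [0.1264 0.378  0.3882] 36 [0.1403 0.3772 0.3864] 39 [0.1404 0.3781 0.386 ] 42 [0.3587 0.3805 0.3863] 45 [0.3544 0.3748 0.3855] 
[0.00657974 0.59765918 0.39512855]
```

Run:
```python
import pickle
from h import *
for i in (1,2):
    c=pickle.load(open(f'w_h{i}.pkl','rb')); P=pts(c)
    q=P[:235].reshape(-1,3); q=q[(q[:,2]<.2)&(q[:,2]>.02)]; r=np.hypot(q[:,0]-.594,q[:,1]+.219)
    for a in range(15,33,2):
        s=q[(r>a/1000)&(r<(a+2)/1000)]; print(a,len(s),np.percentile(s[:,2],[10,50,90]).round(4),end=' ')
    print()
```

```text
15 152 [0.1008 0.1018 0.1029] 17 178 [0.1006 0.1017 0.1027] 19 173 [0.1003 0.1012 0.1024] 21 295 [0.1008 0.109  0.1111] 23 240 [0.1102 0.1111 0.1122] 25 272 [0.1103 0.1112 0.1121] 27 254 [0.1103 0.1112 0.1121] 29 200 [0.1089 0.1106 0.1115] 31 218 [0.082  0.1358 0.1411] 
15 176 [0.1005 0.1018 0.1027] 17 192 [0.1009 0.1017 0.1027] 19 213 [0.1001 0.101  0.1021] 21 330 [0.1007 0.1088 0.1113] 23 280 [0.1101 0.111  0.112 ] 25 306 [0.1101 0.1111 0.112 ] 27 327 [0.1102 0.1111 0.1121] 29 286 [0.1088 0.1107 0.1117] 31 235 [0.0819 0.1334 0.1409]
```

Contact came about 2.8 mm above the camera's seal height (0.1112), with a sideways push along tool +y. One fingertip is probably catching the seat rim, so I'll lift a little, shift along tool +y and feel again.

Request:
move_arm:
  moves:
    - {"hand":55,"x":0,"y":0,"z":-0.15,"wx":0,"wy":0,"wz":0}
    - {"hand":55,"x":0,"y":0.05,"z":-0.1,"wx":0,"wy":0,"wz":0}
    - {"hand":55,"x":0,"y":0,"z":0,"wx":0,"wy":0,"wz":0}
    - {"hand":55,"x":0,"y":0,"z":0,"wx":0,"wy":0,"wz":0}

```text
time_s: 11.9
position: [0.5947, -0.2192, 0.1051]
tcp_rot: [[0.479, 0.878, -0.0], [0.878, -0.479, 0.0], [-0.0, -0.0, -1.0]]
force: [3.1, -1.1, -1.1]
opening: 0.696
```

```bash
python3 st.py 0.594 -0.219
```

```text
11.9 [ 0.5947 -0.2192  0.1051] F [ 3.11 -1.07 -1.1 ] M [-0.28 -0.49 -0.03] op 60.5 yawy -28.6 tilt [-2.e-04  0.e+00 -1.e+00] J [-30.  39.  86.  -0.  55.  -2.]
to go tool units [-0.007 -0.028  0.   ]
```

Request:
move_arm:
  moves:
    - {"hand":55,"x":0,"y":0,"z":0.06,"wx":0,"wy":0,"wz":0}
    - {"hand":55,"x":0,"y":0,"z":0.06,"wx":0,"wy":0,"wz":0}
    - {"hand":55,"x":0,"y":0,"z":0.06,"wx":0,"wy":0,"wz":0}
    - {"hand":55,"x":0,"y":0,"z":0,"wx":0,"wy":0,"wz":0}

```text
time_s: 12.3
position: [0.5948, -0.2191, 0.1013]
tcp_rot: [[0.479, 0.878, 0.0], [0.878, -0.479, -0.0], [0.0, 0.0, -1.0]]
force: [2.1, -0.7, 3.3]
opening: 0.691
```

```bash
python3 st.py 0.594 -0.219
```

```text
12.3 [ 0.5948 -0.2191  0.1013] F [ 2.09 -0.67  3.26] M [-0.15 -0.27 -0.01] op 60.1 yawy -28.59 tilt [ 0. -0. -1.] J [-30.  39.  86.   0.  54.  -2.]
to go tool units [-0.012 -0.029 -0.   ]
```

Request:
move_arm:
  moves:
    - {"hand":55,"x":0,"y":0,"z":0.06,"wx":0,"wy":0,"wz":0}
    - {"hand":55,"x":0,"y":0,"z":0,"wx":0,"wy":0,"wz":0}

```text
time_s: 12.5
position: [0.5948, -0.2191, 0.101]
tcp_rot: [[0.478, 0.878, 0.0], [0.878, -0.478, -0.0], [-0.0, 0.0, -1.0]]
force: [0.0, 0.1, 10.5]
opening: 0.696
```

```bash
python3 st.py 0.594 -0.219
```

```text
12.5 [ 0.5948 -0.2191  0.101 ] F [ 0.    0.13 10.5 ] M [0.05 0.03 0.02] op 60.6 yawy -28.59 tilt [ 3.e-04 -3.e-04 -1.e+00] J [-30.  39.  86.  -0.  54.  -2.]
to go tool units [-0.012 -0.03  -0.   ]
```

Request:
move_arm:
  moves:
    - {"hand":55,"x":0,"y":0,"z":0.06,"wx":0,"wy":0,"wz":0}
    - {"hand":55,"x":0,"y":0,"z":0,"wx":0,"wy":0,"wz":0}

```text
time_s: 12.7
position: [0.5948, -0.2191, 0.1008]
tcp_rot: [[0.478, 0.878, 0.001], [0.878, -0.478, -0.001], [-0.0, 0.001, -1.0]]
force: [-2.7, 1.2, 16.2]
opening: 0.694
```

```bash
python3 st.py 0.594 -0.219
```

```text
12.7 [ 0.5948 -0.2191  0.1008] F [-2.73  1.25 16.24] M [ 0.11  0.35 -0.02] op 60.4 yawy -28.58 tilt [ 6.e-04 -6.e-04 -1.e+00] J [-30.  39.  86.  -0.  54.  -2.]
to go tool units [-0.012 -0.032 -0.   ]
```

Run:
```python
import pickle
from h import *
ax=np.array([.878,-.4787]); ay=np.array([.4787,.878])
for i in (1,2):
    c=pickle.load(open(f'w_h{i}.pkl','rb')); P=pts(c)
    q=P[:235].reshape(-1,3); q=q[(q[:,2]<.2)]; d=q[:,:2]-[.594,-.219]; X=d@ax*1000;Y=d@ay*1000
    for lo in list(range(-48,-26,2))+list(range(26,48,2)):
        s=q[(X>lo)&(X<lo+2)&(abs(Y)<9)]
        if len(s): print(lo,len(s),(np.percentile(s[:,2],[10,50,90])*1000).round(1))
    print()
```

```text
-48 24 [11.5 12.5 13.3]
-46 17 [11.5 12.4 13.4]
-44 15 [11.2 12.  80.2]
-42 31 [12.2 81.3 82.7]
-40 27 [81.1 81.8 83. ]
-38 25 [81.2 82.2 83.4]
-36 24 [81.2 82.1 82.9]
-34 26 [81.  82.2 83.2]
-32 31 [ 81.4  85.6 107.1]
-30 33 [109.2 110.7 112. ]
-28 30 [110.5 111.2 112.1]
26 29 [110.5 111.2 112.3]
28 26 [109.8 110.7 111.6]
30 4 [109.5 110.7 111. ]
32 2 [81.1 81.7 82.3]
34 9 [81.  81.7 83.3]
36 23 [81.6 82.4 83.2]
38 21 [81.4 82.1 82.8]
40 21 [81.1 81.8 82.7]
42 5 [80.4 80.9 81.9]

-48 1 [12.4 12.4 12.4]
-44 1 [79.9 79.9 79.9]
-42 26 [80.7 81.5 82.6]
-40 30 [81.2 82.1 82.9]
-38 31 [81.1 82.1 82.9]
-36 31 [80.9 82.2 83.1]
-34 26 [81.6 82.1 82.9]
-32 8 [ 82.3 101.3 110. ]
-30 29 [109.8 111.1 111.9]
-28 39 [110.2 111.1 111.8]
26 32 [110.5 111.1 112. ]
28 29 [110.  111.  111.8]
30 7 [109.3 110.5 110.9]
32 4 [81.6 82.1 82.6]
34 25 [81.2 82.2 83.2]
36 27 [80.8 82.1 82.9]
38 26 [81.1 82.1 83. ]
40 27 [81.  82.  82.9]
42 6 [80.1 81.  81.7]
```

The contact is stiff: 16 N with almost no travel, so it is not the springy seal. The fingertips, 12.7 mm below the plate's underside, have met the seat rim. The plate hangs about 2.7 mm above the seal, well inside the 6 mm limit. I'll unload the force and let go gently, and grasp the frit so its tips stay clear.

Request:
move_arm:
  moves:
    - {"hand":55,"x":0,"y":0,"z":-0.12,"wx":0,"wy":0,"wz":0}
    - {"hand":55,"x":0,"y":0,"z":0,"wx":0,"wy":0,"wz":0}

```text
time_s: 12.9
position: [0.5948, -0.2191, 0.1013]
tcp_rot: [[0.479, 0.878, 0.0], [0.878, -0.479, -0.0], [0.0, 0.0, -1.0]]
force: [0.6, -1.0, 5.4]
opening: 0.698
```

```bash
python3 st.py 0.594 -0.219
```

```text
12.9 [ 0.5948 -0.2191  0.1013] F [ 0.64 -0.99  5.44] M [-0.15 -0.17  0.04] op 60.7 yawy -28.6 tilt [ 4.e-04 -2.e-04 -1.e+00] J [-30.  39.  86.   0.  54.  -2.]
to go tool units [-0.011 -0.03  -0.   ]
```

Request:
move_arm:
  moves:
    - {"hand":60,"x":0,"y":0,"z":0,"wx":0,"wy":0,"wz":0}
    - {"hand":62,"x":0,"y":0,"z":0,"wx":0,"wy":0,"wz":0}
    - {"hand":64,"x":0,"y":0,"z":0,"wx":0,"wy":0,"wz":0}
    - {"hand":66,"x":0,"y":0,"z":0,"wx":0,"wy":0,"wz":0}
    - {"hand":70,"x":0,"y":0,"z":0,"wx":0,"wy":0,"wz":0}
    - {"hand":70,"x":0,"y":0,"z":0,"wx":0,"wy":0,"wz":0}

```text
time_s: 13.5
position: [0.5932, -0.2182, 0.0997]
tcp_rot: [[0.479, 0.878, -0.004], [0.878, -0.479, 0.002], [0.0, -0.004, -1.0]]
force: [-0.1, -0.3, 0.1]
opening: 0.794
```

```bash
python3 st.py 0.594 -0.219;  python3 - <<'E'
from h import *
c=cap('side');P=pts(c);a=c['image'][190:300,290:400];cv2.imwrite('pics/si4.png',cv2.cvtColor(cv2.resize(a,None,fx=5,fy=5,interpolation=cv2.INTER_CUBIC),cv2.COLOR_RGB2BGR))
q=P[190:300,300:380].reshape(-1,3); q=q[np.hypot(q[:,0]-.594,q[:,1]+.219)<0.028]; h=np.histogram(q[:,2],bins=np.arange(.09,.15,.002)); print([(round(b,3),int(k)) for k,b in zip(*h) if k>5])
E
```

```text
13.5 [ 0.5932 -0.2182  0.0997] F [-0.07 -0.25  0.11] M [-0.07  0.06 -0.01] op 69.0 yawy -28.6 tilt [-0.0037  0.0022 -1.    ] J [-30.  39.  87.  -0.  54.  -2.]
to go tool units [-0.014  0.045 -0.   ]
[(np.float64(0.118), 96), (np.float64(0.12), 136), (np.float64(0.122), 14)]
```

View pics/si4.png

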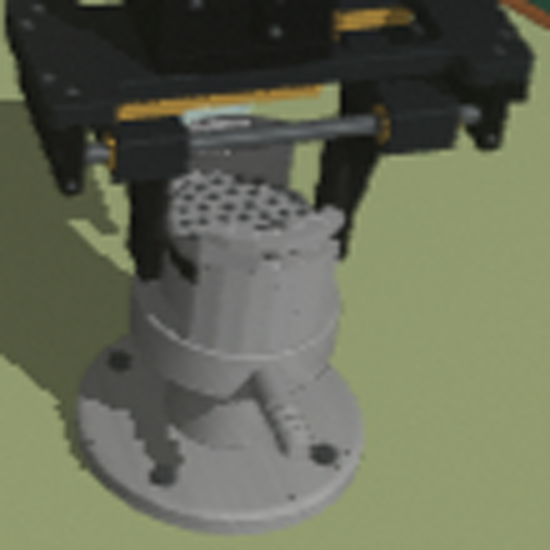

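The plate top now reads about 0.120, which matches seal 0.1112 + 8 mm. I'll open, raise and move to the frit.

Request:
move_arm:
  moves:
    - {"hand":87,"x":0,"y":0,"z":0,"wx":0,"wy":0,"wz":0}
    - {"hand":87,"x":0,"y":0,"z":-0.4,"wx":0,"wy":0,"wz":0}
    - {"hand":87,"x":0,"y":0,"z":-1,"wx":0,"wy":0,"wz":0}
    - {"hand":87,"x":0,"y":0,"z":-1,"wx":0,"wy":0,"wz":0}
    - {"hand":87,"x":0,"y":0,"z":-1,"wx":0,"wy":0,"wz":0}
    - {"hand":87,"x":1,"y":-0.44,"z":-0.6,"wx":0,"wy":0,"wz":0}
    - {"hand":87,"x":1,"y":-0.44,"z":0,"wx":0,"wy":0,"wz":0}
    - {"hand":87,"x":1,"y":-0.44,"z":0,"wx":0,"wy":0,"wz":0}
    - {"hand":87,"x":1,"y":-0.44,"z":0,"wx":0,"wy":0,"wz":0}
    - {"hand":87,"x":1,"y":-0.44,"z":0,"wx":0,"wy":0,"wz":0}
    - {"hand":87,"x":0,"y":0,"z":0,"wx":0,"wy":0,"wz":0}

```text
time_s: 14.65
position: [0.6059, -0.0796, 0.2013]
tcp_rot: [[0.475, 0.88, -0.001], [0.88, -0.475, 0.001], [0.001, -0.001, -1.0]]
force: [0.4, -0.5, 0.2]
opening: 1.001
```

```bash
python3 st.py 0.6332 0.2138;  cat > chk.py <<'E'
from h import *
import sys
tag=sys.argv[1]; zt=float(sys.argv[2])
for n,b in (('side',(205,265,305,375)),('scene',(205,265,180,245))):
    c=cap(n);P=pts(c)
    a=c['image'][180:300,290:400] if n=='side' else c['image'][190:310,155:275]
    cv2.imwrite(f'pics/{tag}_{n}.png',cv2.cvtColor(cv2.resize(a,None,fx=5,fy=5,interpolation=cv2.INTER_CUBIC),cv2.COLOR_RGB2BGR))
    q=P[b[0]:b[1],b[2]:b[3]].reshape(-1,3); q=q[(np.hypot(q[:,0]-.594,q[:,1]+.219)<0.03)&(abs(q[:,2]-zt)<.005)]
    A=np.c_[q[:,:2]-[.594,-.219],np.ones(len(q))]; print(n,len(q),'mean',q.mean(0).round(4),'plane',np.linalg.lstsq(A,q[:,2],rcond=None)[0].round(4))
E
python3 chk.py pl 0.1195
```

```text
14.65 [ 0.6059 -0.0796  0.2013] F [ 0.39 -0.54  0.17] M [-0.03  0.09  0.05] op 87.1 yawy -28.39 tilt [-6.0e-04  1.5e-03 -1.0e+00] J [-18.  31.  85.   0.  64.  10.]
to go tool units [10.844 -4.62   0.016]
side 284 mean [ 0.596  -0.2131  0.12  ] plane [0.0172 0.0005 0.12  ]
scene 523 mean [ 0.5942 -0.2207  0.1182] plane [0.0002 0.0005 0.1182]
```

View pics/pl_side.png

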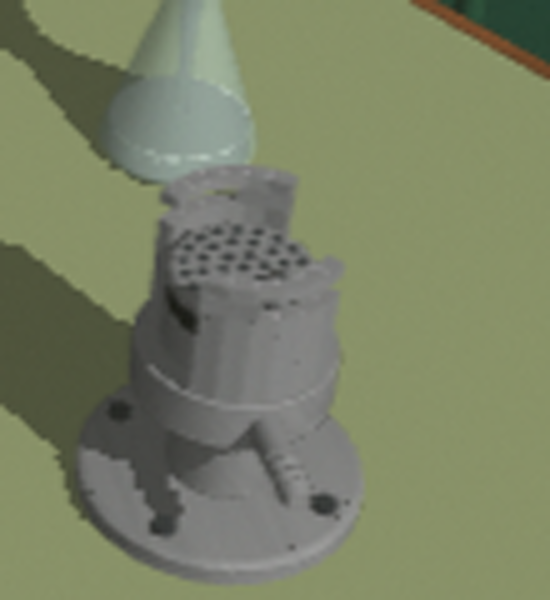

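View pics/pl_scene.png

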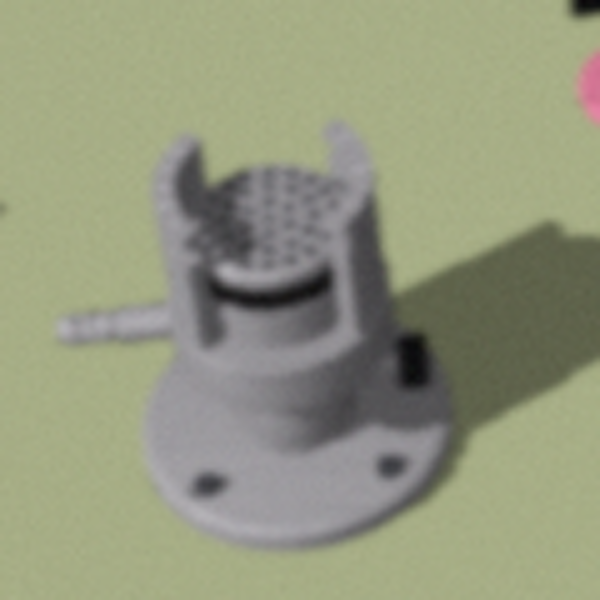

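The plate lies flat on the seal: in the scene crop the black seal band shows evenly under it, at (275,290), on a hard pedestal of the same radius. The frit needs a shallow grasp, with the tips not below its underside.

Request:
move_arm:
  moves:
    - {"hand":87,"x":1,"y":-0.43,"z":0,"wx":0,"wy":0,"wz":0}
    - {"hand":87,"x":1,"y":-0.43,"z":0,"wx":0,"wy":0,"wz":0}
    - {"hand":87,"x":1,"y":-0.43,"z":0,"wx":0,"wy":0,"wz":0}
    - {"hand":87,"x":1,"y":-0.43,"z":0,"wx":0,"wy":0,"wz":0}
    - {"hand":87,"x":1,"y":-0.43,"z":0,"wx":0,"wy":0,"wz":0}
    - {"hand":87,"x":1,"y":-0.43,"z":0,"wx":0,"wy":0,"wz":0}
    - {"hand":87,"x":1,"y":-0.43,"z":0,"wx":0,"wy":0,"wz":0}
    - {"hand":87,"x":1,"y":-0.43,"z":0.4,"wx":0,"wy":0,"wz":0}
    - {"hand":87,"x":1,"y":-0.43,"z":0.9,"wx":0,"wy":0,"wz":0}
    - {"hand":87,"x":1,"y":-0.43,"z":1,"wx":0,"wy":0,"wz":0}
    - {"hand":87,"x":0.92,"y":-0.44,"z":1,"wx":0,"wy":0,"wz":0}
    - {"hand":87,"x":0,"y":0,"z":1,"wx":0,"wy":0,"wz":0}
    - {"hand":87,"x":0,"y":0,"z":0.9,"wx":0,"wy":0,"wz":0}
    - {"hand":87,"x":0,"y":0,"z":0.3,"wx":0,"wy":0,"wz":0}
    - {"hand":87,"x":0,"y":0,"z":0,"wx":0,"wy":0,"wz":0}
    - {"hand":87,"x":0,"y":0,"z":0,"wx":0,"wy":0,"wz":0}
    - {"hand":87,"x":0,"y":0,"z":0,"wx":0,"wy":0,"wz":0}

```text
time_s: 16.45
position: [0.6343, 0.213, 0.0649]
tcp_rot: [[0.479, 0.878, 0.003], [0.878, -0.479, 0.0], [0.002, 0.002, -1.0]]
force: [0.4, 0.1, -0.1]
opening: 1.0
```

```bash
python3 st.py 0.6332 0.2138
```

```text
16.45 [0.6343 0.213  0.0649] F [ 0.42  0.13 -0.15] M [-0.03 -0.02 -0.03] op 87.0 yawy -28.64 tilt [ 3.e-03  4.e-04 -1.e+00] J [ 9. 44. 82. -0. 53. 38.]
to go tool units [ 0.007 -0.056 -0.   ]
```

Request:
move_arm:
  moves:
    - {"hand":87,"x":0,"y":-0.04,"z":0.6,"wx":0,"wy":0,"wz":0}
    - {"hand":87,"x":0,"y":0,"z":0.5,"wx":0,"wy":0,"wz":0}
    - {"hand":87,"x":0,"y":0,"z":0.28,"wx":0,"wy":0,"wz":0}
    - {"hand":80,"x":0,"y":0,"z":0,"wx":0,"wy":0,"wz":0}
    - {"hand":72,"x":0,"y":0,"z":0,"wx":0,"wy":0,"wz":0}
    - {"hand":66,"x":0,"y":0,"z":0,"wx":0,"wy":0,"wz":0}

```text
time_s: 17.05
position: [0.6324, 0.2139, 0.029]
tcp_rot: [[0.479, 0.878, 0.001], [0.878, -0.479, 0.0], [0.0, 0.001, -1.0]]
force: [-0.9, 0.3, -0.0]
opening: 0.824
```

```bash
python3 st.py 0.6332 0.2138
```

```text
17.05 [0.6324 0.2139 0.029 ] F [-0.88  0.26 -0.03] M [ 0.01  0.04 -0.02] op 71.7 yawy -28.59 tilt [ 7.e-04  1.e-04 -1.e+00] J [ 9. 47. 83.  0. 50. 38.]
to go tool units [0.01 0.03 0.  ]
```

Request:
move_arm:
  moves:
    - {"hand":62,"x":0,"y":0,"z":-0.03,"wx":0,"wy":0,"wz":0}
    - {"hand":58,"x":0,"y":0,"z":0,"wx":0,"wy":0,"wz":0}
    - {"hand":55,"x":0,"y":0,"z":0,"wx":0,"wy":0,"wz":0}
    - {"hand":55,"x":0,"y":0,"z":0,"wx":0,"wy":0,"wz":0}
    - {"hand":55,"x":0,"y":0,"z":0,"wx":0,"wy":0,"wz":0}

```text
time_s: 17.55
position: [0.6326, 0.2139, 0.0301]
tcp_rot: [[0.479, 0.878, 0.001], [0.878, -0.479, 0.0], [0.001, 0.001, -1.0]]
force: [0.8, -0.2, 3.2]
opening: 0.696
```

```bash
python3 st.py 0.6332 0.2138
```

```text
17.55 [0.6326 0.2139 0.0301] F [ 0.79 -0.22  3.18] M [-0.01  0.01  0.01] op 60.5 yawy -28.6 tilt [ 1.3e-03  2.0e-04 -1.0e+00] J [ 9. 47. 83. -0. 50. 38.]
to go tool units [0.008 0.022 0.   ]
```

Request:
move_arm:
  moves:
    - {"hand":55,"x":0,"y":0,"z":-0.1,"wx":0,"wy":0,"wz":0}
    - {"hand":55,"x":0,"y":0,"z":-0.1,"wx":0,"wy":0,"wz":0}
    - {"hand":55,"x":0,"y":0,"z":0,"wx":0,"wy":0,"wz":0}

```text
time_s: 17.85
position: [0.632, 0.2138, 0.0347]
tcp_rot: [[0.479, 0.878, -0.0], [0.878, -0.479, 0.0], [-0.0, -0.0, -1.0]]
force: [0.5, 0.2, -1.0]
opening: 0.698
```

```bash
python3 st.py 0.6332 0.2138;python3 - <<'E'
from h import *
for n,b in (('side',(120,230,180,290)),('scene',(130,240,330,440))):
    c=cap(n);P=pts(c);a=c['image'][b[0]:b[1],b[2]:b[3]];cv2.imwrite(f'pics/fr_{n}.png',cv2.cvtColor(cv2.resize(a,None,fx=5,fy=5,interpolation=cv2.INTER_CUBIC),cv2.COLOR_RGB2BGR))
    m=(c['image'].min(2)>150)&(np.hypot(P[...,0]-.633,P[...,1]-.214)<.035); q=P[m]; print(n,len(q),np.percentile(q[:,2],[50,90]).round(4))
E
```

```text
17.85 [0.632  0.2138 0.0347] F [ 0.51  0.17 -1.04] M [-0.03  0.05  0.03] op 60.8 yawy -28.6 tilt [-2.e-04  0.e+00 -1.e+00] J [ 9. 47. 83.  0. 51. 38.]
to go tool units [ 0.023  0.044 -0.   ]
side 250 [0.0455 0.048 ]
scene 183 [0.0437 0.2206]
```

View pics/fr_side.png

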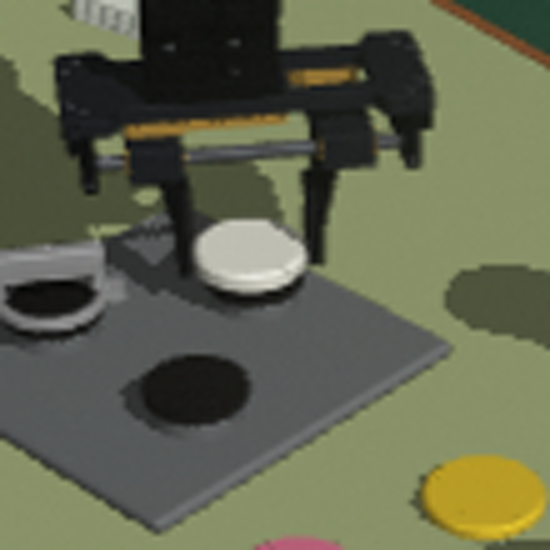

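View pics/fr_scene.png

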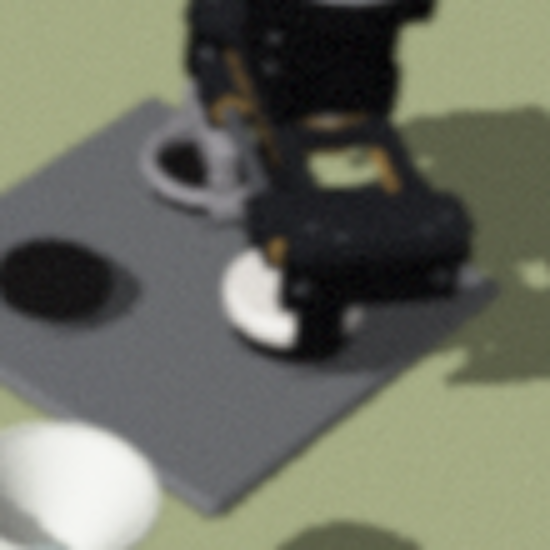

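Request:
move_arm:
  moves:
    - {"hand":55,"x":0,"y":0,"z":-0.5,"wx":0,"wy":0,"wz":0}
    - {"hand":55,"x":0,"y":0,"z":-0.9,"wx":0,"wy":0,"wz":0}
    - {"hand":55,"x":0,"y":0,"z":-1,"wx":0,"wy":0,"wz":0}
    - {"hand":55,"x":-0.4,"y":0.17,"z":-1,"wx":0,"wy":0,"wz":0}
    - {"hand":55,"x":-0.8,"y":0.35,"z":-1,"wx":0,"wy":0,"wz":0}
    - {"hand":55,"x":-0.95,"y":0.42,"z":-1,"wx":0,"wy":0,"wz":0}
    - {"hand":55,"x":-0.95,"y":0.42,"z":-0.8,"wx":0,"wy":0,"wz":0}
    - {"hand":55,"x":-0.95,"y":0.42,"z":0,"wx":0,"wy":0,"wz":0}
    - {"hand":55,"x":-0.95,"y":0.42,"z":0,"wx":0,"wy":0,"wz":0}
    - {"hand":55,"x":-0.95,"y":0.42,"z":0,"wx":0,"wy":0,"wz":0}
    - {"hand":55,"x":-0.95,"y":0.42,"z":0,"wx":0,"wy":0,"wz":0}
    - {"hand":55,"x":-0.95,"y":0.42,"z":0,"wx":0,"wy":0,"wz":0}
    - {"hand":55,"x":-0.95,"y":0.42,"z":0,"wx":0,"wy":0,"wz":0}
    - {"hand":55,"x":-0.95,"y":0.42,"z":0,"wx":0,"wy":0,"wz":0}
    - {"hand":55,"x":-0.95,"y":0.42,"z":0,"wx":0,"wy":0,"wz":0}
    - {"hand":55,"x":-0.95,"y":0.42,"z":0,"wx":0,"wy":0,"wz":0}
    - {"hand":55,"x":-0.95,"y":0.42,"z":0,"wx":0,"wy":0,"wz":0}
    - {"hand":55,"x":-0.95,"y":0.42,"z":0,"wx":0,"wy":0,"wz":0}
    - {"hand":55,"x":-0.95,"y":0.42,"z":0,"wx":0,"wy":0,"wz":0}
    - {"hand":55,"x":-0.48,"y":0.13,"z":0,"wx":0,"wy":0,"wz":0}

```text
time_s: 19.95
position: [0.5963, -0.1955, 0.1904]
tcp_rot: [[0.48, 0.877, 0.001], [0.877, -0.48, -0.001], [-0.0, 0.002, -1.0]]
force: [0.4, 0.2, -0.3]
opening: 0.694
```

Request:
move_arm:
  moves:
    - {"hand":55,"x":-0.9,"y":0.38,"z":0,"wx":0,"wy":0,"wz":0}
    - {"hand":55,"x":0,"y":0,"z":0,"wx":0,"wy":0,"wz":0}
    - {"hand":55,"x":0,"y":0,"z":0,"wx":0,"wy":0,"wz":0}

```text
time_s: 20.25
position: [0.5935, -0.217, 0.1898]
tcp_rot: [[0.48, 0.878, -0.0], [0.878, -0.48, 0.001], [0.001, -0.0, -1.0]]
force: [-0.4, 0.9, -0.6]
opening: 0.696
```

```bash
python3 st.py 0.594 -0.219
```

```text
20.25 [ 0.5935 -0.217   0.1898] F [-0.45  0.86 -0.61] M [ 0.02  0.09 -0.01] op 60.5 yawy -28.65 tilt [-0.e+00  9.e-04 -1.e+00] J [-30.  33.  83.   0.  64.  -2.]
to go tool units [-0.061  0.057 -0.   ]
```

Request:
move_arm:
  moves:
    - {"hand":55,"x":-0.06,"y":0.05,"z":0.5,"wx":0,"wy":0,"wz":0}
    - {"hand":55,"x":0,"y":0,"z":0.6,"wx":0,"wy":0,"wz":0}
    - {"hand":55,"x":0,"y":0,"z":0.45,"wx":0,"wy":0,"wz":0}
    - {"hand":55,"x":0,"y":0,"z":0,"wx":0,"wy":0,"wz":0}
    - {"hand":55,"x":0,"y":0,"z":0,"wx":0,"wy":0,"wz":0}
    - {"hand":55,"x":0,"y":0,"z":0,"wx":0,"wy":0,"wz":0}

```text
time_s: 20.85
position: [0.5946, -0.2193, 0.1513]
tcp_rot: [[0.478, 0.878, 0.001], [0.878, -0.478, -0.001], [0.0, 0.001, -1.0]]
force: [-0.8, 0.5, -0.6]
opening: 0.7
```

```bash
python3 st.py 0.594 -0.219
```

```text
20.85 [ 0.5946 -0.2193  0.1513] F [-0.84  0.49 -0.6 ] M [-0.06  0.05 -0.04] op 60.9 yawy -28.58 tilt [ 1.e-03 -5.e-04 -1.e+00] J [-30.  36.  85.   0.  60.  -2.]
to go tool units [-0.001 -0.026 -0.   ]
```

Now down into the cup to TCP 0.127; touch is expected at about 0.121.

Request:
move_arm:
  moves:
    - {"hand":55,"x":0,"y":0,"z":0.2,"wx":0,"wy":0,"wz":0}
    - {"hand":55,"x":0,"y":0,"z":0.2,"wx":0,"wy":0,"wz":0}
    - {"hand":55,"x":0,"y":0,"z":0.2,"wx":0,"wy":0,"wz":0}
    - {"hand":55,"x":0,"y":0,"z":0.2,"wx":0,"wy":0,"wz":0}
    - {"hand":55,"x":0,"y":0,"z":0.15,"wx":0,"wy":0,"wz":0}
    - {"hand":55,"x":0,"y":0,"z":0,"wx":0,"wy":0,"wz":0}

```text
time_s: 21.45
position: [0.5936, -0.2191, 0.1261]
tcp_rot: [[0.479, 0.878, -0.001], [0.878, -0.479, 0.001], [0.0, -0.002, -1.0]]
force: [0.2, 0.3, -0.7]
opening: 0.701
```

```bash
python3 st.py 0.594 -0.219
```

```text
21.45 [ 0.5936 -0.2191  0.1261] F [ 0.21  0.28 -0.7 ] M [ 0.02  0.04 -0.01] op 61.0 yawy -28.6 tilt [-1.5e-03  9.0e-04 -1.0e+00] J [-30.  37.  86.   0.  57.  -2.]
to go tool units [ 0.012  0.013 -0.   ]
```

Request:
move_arm:
  moves:
    - {"hand":55,"x":0,"y":0,"z":0.04,"wx":0,"wy":0,"wz":0}
    - {"hand":55,"x":0,"y":0,"z":0.04,"wx":0,"wy":0,"wz":0}
    - {"hand":55,"x":0,"y":0,"z":0.04,"wx":0,"wy":0,"wz":0}
    - {"hand":55,"x":0,"y":0,"z":0,"wx":0,"wy":0,"wz":0}

```text
time_s: 21.85
position: [0.5941, -0.2193, 0.1241]
tcp_rot: [[0.479, 0.878, 0.0], [0.878, -0.479, -0.0], [-0.0, 0.0, -1.0]]
force: [-0.2, 0.2, 0.5]
opening: 0.699
```

```bash
python3 st.py 0.594 -0.219
```

```text
21.85 [ 0.5941 -0.2193  0.1241] F [-0.17  0.22  0.48] M [-0.03  0.07 -0.01] op 60.8 yawy -28.6 tilt [ 0. -0. -1.] J [-30.  38.  86.  -0.  57.  -2.]
to go tool units [ 0.01  -0.009 -0.   ]
```

Request:
move_arm:
  moves:
    - {"hand":55,"x":0,"y":0,"z":0.03,"wx":0,"wy":0,"wz":0}
    - {"hand":55,"x":0,"y":0,"z":0,"wx":0,"wy":0,"wz":0}

```text
time_s: 22.05
position: [0.5941, -0.2193, 0.1233]
tcp_rot: [[0.479, 0.878, -0.0], [0.878, -0.479, 0.0], [-0.0, -0.0, -1.0]]
force: [-0.6, 1.0, -0.6]
opening: 0.699
```

```bash
python3 st.py 0.594 -0.219
```

```text
22.05 [ 0.5941 -0.2193  0.1233] F [-0.59  0.96 -0.61] M [0.05 0.06 0.04] op 60.8 yawy -28.6 tilt [-0.  0. -1.] J [-30.  38.  86.  -0.  57.  -2.]
to go tool units [ 0.009 -0.008  0.   ]
```

Request:
move_arm:
  moves:
    - {"hand":55,"x":0,"y":0,"z":0.03,"wx":0,"wy":0,"wz":0}
    - {"hand":55,"x":0,"y":0,"z":0,"wx":0,"wy":0,"wz":0}

```text
time_s: 22.25
position: [0.594, -0.2193, 0.1225]
tcp_rot: [[0.479, 0.878, -0.0], [0.878, -0.479, 0.0], [-0.0, -0.0, -1.0]]
force: [1.0, -0.3, -0.5]
opening: 0.694
```

```bash
python3 st.py 0.594 -0.219; python3 chk.py f1 .132
```

```text
22.25 [ 0.594  -0.2193  0.1225] F [ 1.01 -0.33 -0.53] M [0.04 0.03 0.03] op 60.4 yawy -28.6 tilt [-2.e-04  1.e-04 -1.e+00] J [-30.  38.  86.  -0.  57.  -2.]
to go tool units [ 0.011 -0.007  0.   ]
side 363 mean [ 0.5953 -0.2195  0.1333] plane [ 0.0002 -0.0066  0.1333]
scene 2 mean [ 0.6163 -0.2324  0.13  ] plane [-0.0037 -0.0135  0.1299]
```

View pics/f1_scene.png

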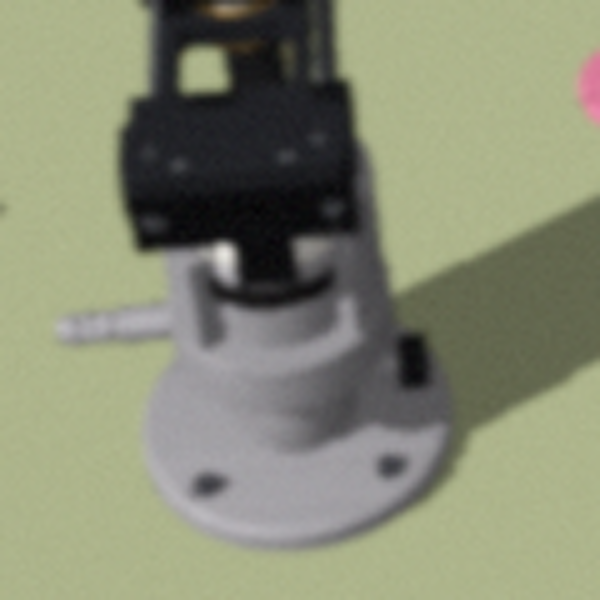

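View pics/f1_side.png

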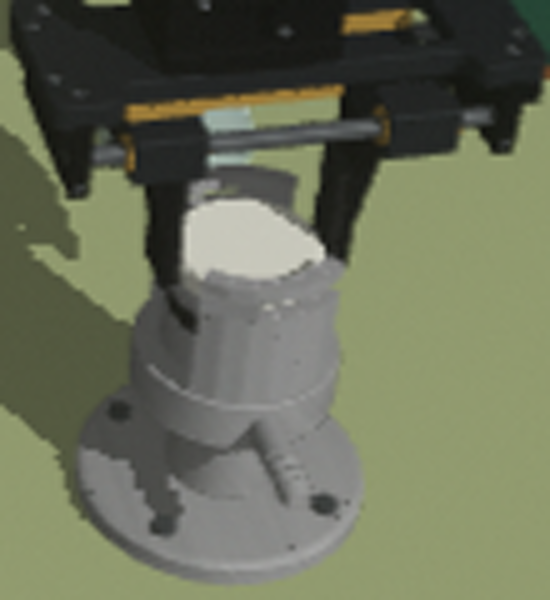

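Request:
move_arm:
  moves:
    - {"hand":55,"x":0,"y":0,"z":0.03,"wx":0,"wy":0,"wz":0}
    - {"hand":55,"x":0,"y":0,"z":0,"wx":0,"wy":0,"wz":0}

```text
time_s: 22.55
position: [0.594, -0.2193, 0.1217]
tcp_rot: [[0.479, 0.878, -0.0], [0.878, -0.479, 0.0], [0.0, -0.0, -1.0]]
force: [-0.3, 1.2, -0.7]
opening: 0.696
```

Request:
move_arm:
  moves:
    - {"hand":55,"x":0,"y":0,"z":0.03,"wx":0,"wy":0,"wz":0}
    - {"hand":55,"x":0,"y":0,"z":0,"wx":0,"wy":0,"wz":0}

```text
time_s: 22.75
position: [0.5942, -0.2194, 0.1212]
tcp_rot: [[0.479, 0.878, 0.0], [0.878, -0.479, -0.0], [-0.0, 0.0, -1.0]]
force: [0.2, -0.2, 0.6]
opening: 0.697
```

```bash
python3 st.py 0.594 -0.219
```

```text
22.75 [ 0.5942 -0.2194  0.1212] F [ 0.18 -0.2   0.57] M [-0.05  0.01 -0.03] op 60.7 yawy -28.6 tilt [ 2.e-04 -1.e-04 -1.e+00] J [-30.  38.  86.  -0.  56.  -2.]
to go tool units [ 0.011 -0.013 -0.   ]
```

Request:
move_arm:
  moves:
    - {"hand":55,"x":0,"y":0,"z":0.02,"wx":0,"wy":0,"wz":0}
    - {"hand":55,"x":0,"y":0,"z":0,"wx":0,"wy":0,"wz":0}

```text
time_s: 22.95
position: [0.5942, -0.2194, 0.1211]
tcp_rot: [[0.479, 0.878, 0.0], [0.878, -0.479, -0.0], [-0.0, 0.0, -1.0]]
force: [-1.1, 1.2, 4.6]
opening: 0.702
```

Request:
move_arm:
  moves:
    - {"hand":55,"x":0,"y":0,"z":0.02,"wx":0,"wy":0,"wz":0}
    - {"hand":55,"x":0,"y":0,"z":0,"wx":0,"wy":0,"wz":0}

```text
time_s: 23.15
position: [0.5942, -0.2194, 0.1209]
tcp_rot: [[0.479, 0.878, 0.0], [0.878, -0.479, -0.0], [-0.0, 0.0, -1.0]]
force: [-1.0, 1.1, 5.4]
opening: 0.698
```

```bash
python3 st.py 0.594 -0.219
```

```text
23.15 [ 0.5942 -0.2194  0.1209] F [-1.01  1.11  5.43] M [0.16 0.35 0.03] op 60.7 yawy -28.6 tilt [ 4.e-04 -3.e-04 -1.e+00] J [-30.  38.  86.  -0.  56.  -2.]
to go tool units [ 0.011 -0.014 -0.   ]
```

Contact is at TCP 0.1211 against 0.1213 predicted, at 5 N. That puts the seal's top at about 0.111. Releasing.

Request:
move_arm:
  moves:
    - {"hand":60,"x":0,"y":0,"z":-0.02,"wx":0,"wy":0,"wz":0}
    - {"hand":63,"x":0,"y":0,"z":0,"wx":0,"wy":0,"wz":0}
    - {"hand":66,"x":0,"y":0,"z":0,"wx":0,"wy":0,"wz":0}
    - {"hand":72,"x":0,"y":0,"z":0,"wx":0,"wy":0,"wz":0}
    - {"hand":80,"x":0,"y":0,"z":0,"wx":0,"wy":0,"wz":0}
    - {"hand":80,"x":0,"y":0,"z":-0.3,"wx":0,"wy":0,"wz":0}
    - {"hand":80,"x":0,"y":0,"z":-0.7,"wx":0,"wy":0,"wz":0}
    - {"hand":80,"x":0,"y":0,"z":-1,"wx":0,"wy":0,"wz":0}
    - {"hand":80,"x":0,"y":0,"z":-1,"wx":0,"wy":0,"wz":0}

```text
time_s: 24.05
position: [0.5939, -0.2193, 0.1964]
tcp_rot: [[0.479, 0.878, -0.001], [0.878, -0.479, 0.0], [0.0, -0.001, -1.0]]
force: [-0.7, 1.6, 0.1]
opening: 0.915
```

```bash
python3 st.py 0.5297 0.2535; python3 chk.py f2 .1312
```

```text
24.05 [ 0.5939 -0.2193  0.1964] F [-0.68  1.61  0.15] M [-0.03  0.09  0.05] op 79.6 yawy -28.6 tilt [-5.e-04  3.e-04 -1.e+00] J [-30.  33.  82.   0.  65.  -2.]
to go tool units [ 1.5373e+01 -1.1309e+01  8.0000e-03]
side 385 mean [ 0.5945 -0.2178  0.1319] plane [ 0.0107 -0.0058  0.1319]
scene 540 mean [ 0.5957 -0.2203  0.1302] plane [-0.0009  0.0017  0.1303]
```

View pics/f2_scene.png

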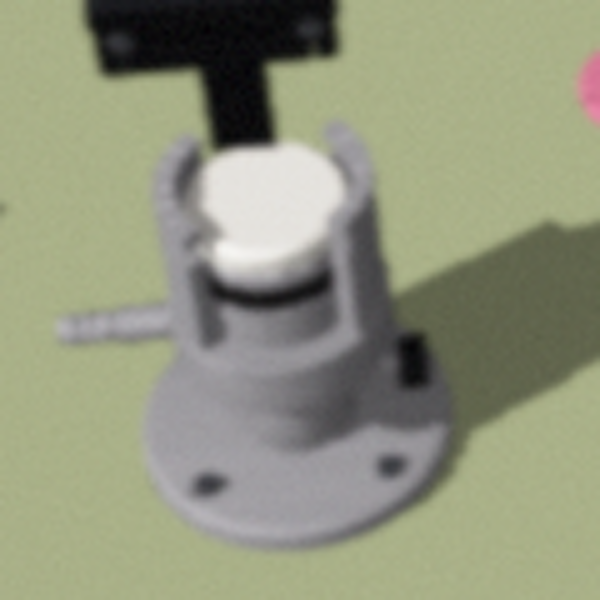

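The frit lies flat on the plate (top at about 0.131). Now the ring: rotate by -91.5° so the jaws lie across the bar, then traverse.

Request:
move_arm:
  moves:
    - {"hand":45,"x":0,"y":0,"z":-0.2,"wx":0,"wy":0,"wz":-8.32}
    - {"hand":45,"x":0,"y":0,"z":0,"wx":0,"wy":0,"wz":-8.32}
    - {"hand":45,"x":0,"y":0,"z":0,"wx":0,"wy":0,"wz":-8.32}
    - {"hand":45,"x":0,"y":0,"z":0,"wx":0,"wy":0,"wz":-8.32}
    - {"hand":45,"x":0,"y":0,"z":0,"wx":0,"wy":0,"wz":-8.32}
    - {"hand":45,"x":0,"y":0,"z":0,"wx":0,"wy":0,"wz":-8.32}
    - {"hand":45,"x":0,"y":0,"z":0,"wx":0,"wy":0,"wz":-8.32}
    - {"hand":45,"x":0,"y":0,"z":0,"wx":0,"wy":0,"wz":-8.32}
    - {"hand":45,"x":0,"y":0,"z":0,"wx":0,"wy":0,"wz":-8.32}
    - {"hand":45,"x":0,"y":0,"z":0,"wx":0,"wy":0,"wz":-8.32}
    - {"hand":45,"x":0,"y":0,"z":0,"wx":0,"wy":0,"wz":-8.3}
    - {"hand":45,"x":0.3,"y":0.44,"z":0,"wx":0,"wy":0,"wz":0}
    - {"hand":45,"x":0.68,"y":0.98,"z":0,"wx":0,"wy":0,"wz":0}
    - {"hand":45,"x":0.68,"y":0.98,"z":0,"wx":0,"wy":0,"wz":0}
    - {"hand":45,"x":0.68,"y":0.98,"z":0,"wx":0,"wy":0,"wz":0}
    - {"hand":45,"x":0.68,"y":0.98,"z":0,"wx":0,"wy":0,"wz":0}
    - {"hand":45,"x":0.68,"y":0.98,"z":0,"wx":0,"wy":0,"wz":0}
    - {"hand":45,"x":0.68,"y":0.98,"z":0,"wx":0,"wy":0,"wz":0}
    - {"hand":45,"x":0,"y":0,"z":0,"wx":0,"wy":0,"wz":0}

```text
time_s: 26.05
position: [0.5664, -0.0242, 0.2001]
tcp_rot: [[-0.891, 0.455, -0.003], [0.455, 0.891, 0.002], [0.004, 0.001, -1.0]]
force: [0.1, -0.0, -0.3]
opening: 0.516
```

```bash
python3 st.py 0.5297 0.2535
```

```text
26.05 [ 0.5664 -0.0242  0.2001] F [ 0.11 -0.04 -0.34] M [ 0.05 -0.02  0.06] op 44.9 yawy 62.95 tilt [-0.0029  0.0023 -1.    ] J [-14.  27.  92.   0.  61. -77.]
to go tool units [6.359 9.226 0.03 ]
```

Request:
move_arm:
  moves:
    - {"hand":45,"x":0.645,"y":0.928,"z":0,"wx":0,"wy":0,"wz":0}
    - {"hand":45,"x":0.645,"y":0.928,"z":0,"wx":0,"wy":0,"wz":0}
    - {"hand":45,"x":0.645,"y":0.928,"z":0,"wx":0,"wy":0,"wz":0}
    - {"hand":45,"x":0.645,"y":0.928,"z":0,"wx":0,"wy":0,"wz":0}
    - {"hand":45,"x":0.645,"y":0.928,"z":0,"wx":0,"wy":0,"wz":0}
    - {"hand":45,"x":0.645,"y":0.928,"z":0,"wx":0,"wy":0,"wz":0}
    - {"hand":45,"x":0.645,"y":0.928,"z":0,"wx":0,"wy":0,"wz":0}
    - {"hand":45,"x":0.645,"y":0.928,"z":0.3,"wx":0,"wy":0,"wz":0}
    - {"hand":45,"x":0.645,"y":0.928,"z":0.9,"wx":0,"wy":0,"wz":0}
    - {"hand":45,"x":0.645,"y":0.928,"z":1,"wx":0,"wy":0,"wz":0}
    - {"hand":45,"x":0,"y":0,"z":1,"wx":0,"wy":0,"wz":0}
    - {"hand":45,"x":0,"y":0,"z":0.8,"wx":0,"wy":0,"wz":0}
    - {"hand":45,"x":0,"y":0,"z":0.4,"wx":0,"wy":0,"wz":0}
    - {"hand":45,"x":0,"y":0,"z":0,"wx":0,"wy":0,"wz":0}
    - {"hand":45,"x":0,"y":0,"z":0,"wx":0,"wy":0,"wz":0}
    - {"hand":45,"x":0,"y":0,"z":0,"wx":0,"wy":0,"wz":0}

```text
time_s: 27.65
position: [0.5317, 0.2511, 0.0917]
tcp_rot: [[-0.89, 0.456, 0.002], [0.456, 0.89, 0.001], [-0.002, 0.002, -1.0]]
force: [-1.1, 0.5, 0.3]
opening: 0.514
```

```bash
python3 st.py 0.5297 0.2535
python3 - <<'E'
from h import *
c=cap('side');a=c['image'][90:220,130:260];cv2.imwrite('pics/rg_side.png',cv2.cvtColor(cv2.resize(a,None,fx=4.5,fy=4.5,interpolation=cv2.INTER_CUBIC),cv2.COLOR_RGB2BGR))
E
```

```text
27.65 [0.5317 0.2511 0.0917] F [-1.08  0.5   0.3 ] M [ 0.06 -0.03  0.01] op 44.7 yawy 62.84 tilt [ 2.4e-03  6.0e-04 -1.0e+00] J [ 14.  37.  94.   0.  49. -48.]
to go tool units [ 0.116  0.047 -0.   ]
```

View pics/rg_side.png

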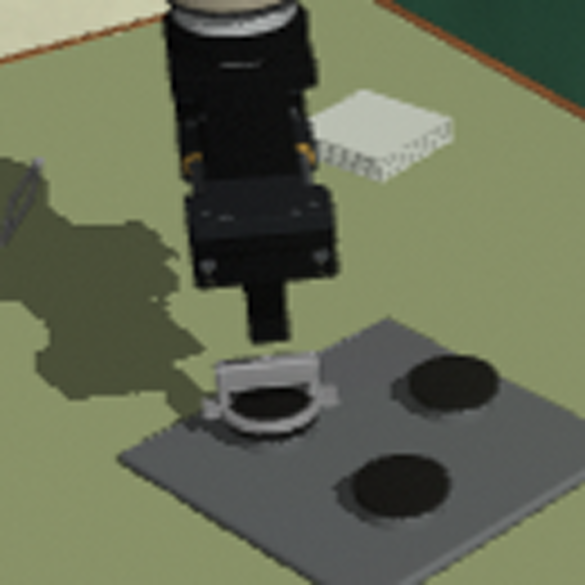

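Request:
move_arm:
  moves:
    - {"hand":40,"x":0.11,"y":0.04,"z":0.3,"wx":0,"wy":0,"wz":0}
    - {"hand":40,"x":0,"y":0,"z":0.7,"wx":0,"wy":0,"wz":0}
    - {"hand":40,"x":0,"y":0,"z":0.7,"wx":0,"wy":0,"wz":0}
    - {"hand":40,"x":0,"y":0,"z":0.3,"wx":0,"wy":0,"wz":0}
    - {"hand":40,"x":0,"y":0,"z":0.08,"wx":0,"wy":0,"wz":0}
    - {"hand":30,"x":0,"y":0,"z":0,"wx":0,"wy":0,"wz":0}
    - {"hand":25,"x":0,"y":0,"z":0,"wx":0,"wy":0,"wz":0}

```text
time_s: 28.4
position: [0.5293, 0.2535, 0.0392]
tcp_rot: [[-0.89, 0.456, 0.001], [0.456, 0.89, 0.0], [-0.001, 0.001, -1.0]]
force: [0.9, -0.1, -0.1]
opening: 0.355
```

```bash
python3 st.py 0.5297 0.2535
```

```text
28.4 [0.5293 0.2535 0.0392] F [ 0.9  -0.14 -0.1 ] M [ 0.05 -0.04 -0.05] op 30.9 yawy 62.9 tilt [ 1.3e-03  4.0e-04 -1.0e+00] J [ 15.  42.  95.   0.  43. -48.]
to go tool units [-0.015  0.007  0.   ]
```

Request:
move_arm:
  moves:
    - {"hand":18,"x":-0.01,"y":0,"z":0,"wx":0,"wy":0,"wz":0}
    - {"hand":12,"x":0,"y":0,"z":0,"wx":0,"wy":0,"wz":0}
    - {"hand":6,"x":0,"y":0,"z":0,"wx":0,"wy":0,"wz":0}
    - {"hand":5,"x":0,"y":0,"z":0,"wx":0,"wy":0,"wz":0}
    - {"hand":5,"x":0,"y":0,"z":0,"wx":0,"wy":0,"wz":0}
    - {"hand":5,"x":0,"y":0,"z":0,"wx":0,"wy":0,"wz":0}

```text
time_s: 29.0
position: [0.5293, 0.2533, 0.0389]
tcp_rot: [[-0.89, 0.456, 0.001], [0.456, 0.89, 0.0], [-0.001, 0.001, -1.0]]
force: [-0.5, -0.4, 4.2]
opening: 0.138
```

```bash
python3 st.py 0.5297 0.2535
```

```text
29.0 [0.5293 0.2533 0.0389] F [-0.47 -0.37  4.19] M [ 0.18 -0.05  0.  ] op 12.0 yawy 62.9 tilt [ 9.e-04  3.e-04 -1.e+00] J [ 15.  42.  95.   0.  43. -48.]
to go tool units [-0.011  0.013  0.   ]
```

Request:
move_arm:
  moves:
    - {"hand":5,"x":0,"y":0,"z":-0.2,"wx":0,"wy":0,"wz":0}
    - {"hand":5,"x":0,"y":0,"z":-0.5,"wx":0,"wy":0,"wz":0}
    - {"hand":5,"x":0,"y":0,"z":-0.9,"wx":0,"wy":0,"wz":0}
    - {"hand":5,"x":0,"y":0,"z":-1,"wx":0,"wy":0,"wz":0}
    - {"hand":5,"x":0,"y":0,"z":0,"wx":0,"wy":0,"wz":0}
    - {"hand":5,"x":0,"y":0,"z":0,"wx":0,"wy":0,"wz":0}

```text
time_s: 29.6
position: [0.5291, 0.2532, 0.1043]
tcp_rot: [[-0.89, 0.456, 0.001], [0.456, 0.89, 0.0], [-0.001, 0.001, -1.0]]
force: [-0.4, -0.5, -0.8]
opening: 0.136
```

```bash
python3 st.py 0.594 -0.219
python3 - <<'E'
from h import *
for n,b in (('side',(70,200,130,260)),('scene',(70,200,300,430))):
    c=cap(n);a=c['image'][b[0]:b[1],b[2]:b[3]];cv2.imwrite(f'pics/rh_{n}.png',cv2.cvtColor(cv2.resize(a,None,fx=4.5,fy=4.5,interpolation=cv2.INTER_CUBIC),cv2.COLOR_RGB2BGR))
E
```

```text
29.6 [0.5291 0.2532 0.1043] F [-0.44 -0.46 -0.81] M [ 0.06 -0.04  0.  ] op 11.8 yawy 62.9 tilt [ 1.2e-03  3.0e-04 -1.0e+00] J [ 15.  36.  94.  -0.  50. -48.]
to go tool units [-1.0916e+01 -1.5633e+01 -2.0000e-03]
```

View pics/rh_side.png

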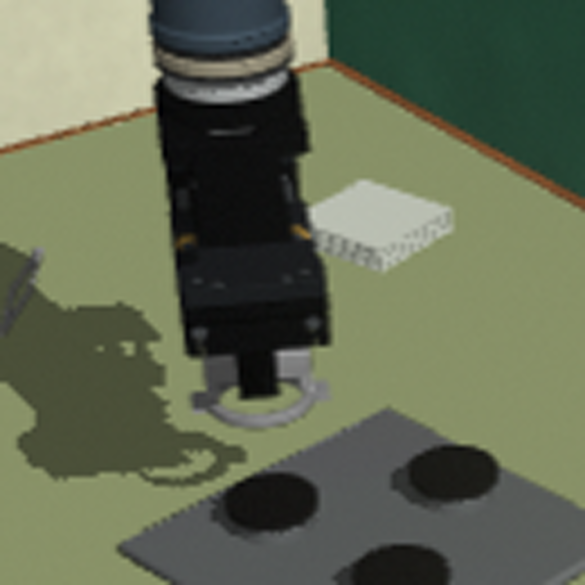

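View pics/rh_scene.png

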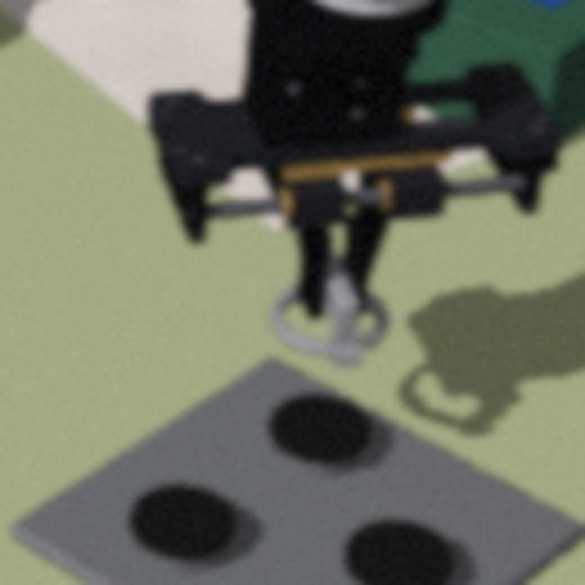

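Request:
move_arm:
  moves:
    - {"hand":5,"x":0,"y":0,"z":-1,"wx":0,"wy":0,"wz":0}
    - {"hand":5,"x":-0.3,"y":-0.43,"z":-1,"wx":0,"wy":0,"wz":0}
    - {"hand":5,"x":-0.6,"y":-0.86,"z":-1,"wx":0,"wy":0,"wz":0}
    - {"hand":5,"x":-0.65,"y":-0.93,"z":-0.6,"wx":0,"wy":0,"wz":0}
    - {"hand":5,"x":-0.65,"y":-0.93,"z":0,"wx":0,"wy":0,"wz":0}
    - {"hand":5,"x":-0.65,"y":-0.93,"z":0,"wx":0,"wy":0,"wz":0}
    - {"hand":5,"x":-0.65,"y":-0.93,"z":0,"wx":0,"wy":0,"wz":0}
    - {"hand":5,"x":-0.65,"y":-0.93,"z":0,"wx":0,"wy":0,"wz":0}
    - {"hand":5,"x":-0.65,"y":-0.93,"z":0,"wx":0,"wy":0,"wz":0}
    - {"hand":5,"x":-0.65,"y":-0.93,"z":0,"wx":0,"wy":0,"wz":0}
    - {"hand":5,"x":-0.65,"y":-0.93,"z":0,"wx":0,"wy":0,"wz":0}
    - {"hand":5,"x":-0.65,"y":-0.93,"z":0,"wx":0,"wy":0,"wz":0}
    - {"hand":5,"x":-0.65,"y":-0.93,"z":0,"wx":0,"wy":0,"wz":0}
    - {"hand":5,"x":-0.65,"y":-0.93,"z":0,"wx":0,"wy":0,"wz":0}
    - {"hand":5,"x":-0.65,"y":-0.93,"z":0,"wx":0,"wy":0,"wz":0}
    - {"hand":5,"x":-0.65,"y":-0.93,"z":0,"wx":0,"wy":0,"wz":0}
    - {"hand":5,"x":-0.65,"y":-0.93,"z":0,"wx":0,"wy":0,"wz":0}
    - {"hand":5,"x":-0.65,"y":-0.93,"z":0,"wx":0,"wy":0,"wz":0}
    - {"hand":5,"x":-0.3,"y":-0.43,"z":0,"wx":0,"wy":0,"wz":1.5}
    - {"hand":5,"x":0,"y":0,"z":0,"wx":0,"wy":0,"wz":0}

```text
time_s: 31.7
position: [0.5938, -0.2217, 0.1922]
tcp_rot: [[-0.876, 0.482, -0.001], [0.482, 0.876, 0.001], [0.002, 0.0, -1.0]]
force: [0.6, 1.3, -1.1]
opening: 0.134
```

Request:
move_arm:
  moves:
    - {"hand":5,"x":0,"y":0,"z":0,"wx":0,"wy":0,"wz":0}
    - {"hand":5,"x":0,"y":0,"z":0,"wx":0,"wy":0,"wz":0}

```text
time_s: 31.9
position: [0.5936, -0.2184, 0.1931]
tcp_rot: [[-0.879, 0.478, -0.002], [0.478, 0.879, 0.001], [0.002, 0.001, -1.0]]
force: [0.4, 0.6, -1.6]
opening: 0.137
```

```bash
python3 st.py 0.594 -0.219
```

```text
31.9 [ 0.5936 -0.2184  0.1931] F [ 0.38  0.58 -1.6 ] M [ 0.05 -0.06 -0.04] op 11.9 yawy 61.47 tilt [-0.0015  0.0015 -1.    ] J [-30.  33.  83.   0.  65. -92.]
to go tool units [-0.025 -0.013 -0.   ]
```

Request:
move_arm:
  moves:
    - {"hand":5,"x":-0.02,"y":-0.01,"z":0.5,"wx":0,"wy":0,"wz":0}
    - {"hand":5,"x":0,"y":0,"z":0.6,"wx":0,"wy":0,"wz":0}
    - {"hand":5,"x":0,"y":0,"z":0.35,"wx":0,"wy":0,"wz":0}
    - {"hand":5,"x":0,"y":0,"z":0,"wx":0,"wy":0,"wz":0}
    - {"hand":5,"x":0,"y":0,"z":0,"wx":0,"wy":0,"wz":0}
    - {"hand":5,"x":0,"y":0,"z":0,"wx":0,"wy":0,"wz":0}

```text
time_s: 32.5
position: [0.595, -0.2208, 0.1579]
tcp_rot: [[-0.878, 0.479, 0.001], [0.479, 0.878, -0.001], [-0.001, -0.0, -1.0]]
force: [1.2, 0.0, -1.0]
opening: 0.131
```

```bash
python3 st.py 0.594 -0.219; python3 chk.py r1 0.15
```

```text
32.5 [ 0.595  -0.2208  0.1579] F [ 1.16  0.02 -0.99] M [ 0.1  -0.09  0.04] op 11.4 yawy 61.41 tilt [ 1.1e-03 -6.0e-04 -1.0e+00] J [-30.  35.  84.   0.  61. -92.]
to go tool units [ 0.07   0.045 -0.   ]
side 55 mean [ 0.5776 -0.2253  0.1528] plane [-0.0216 -0.0127  0.1523]
scene 121 mean [ 0.5953 -0.2173  0.1525] plane [ 0.0278 -0.0083  0.1524]
```

View pics/r1_scene.png

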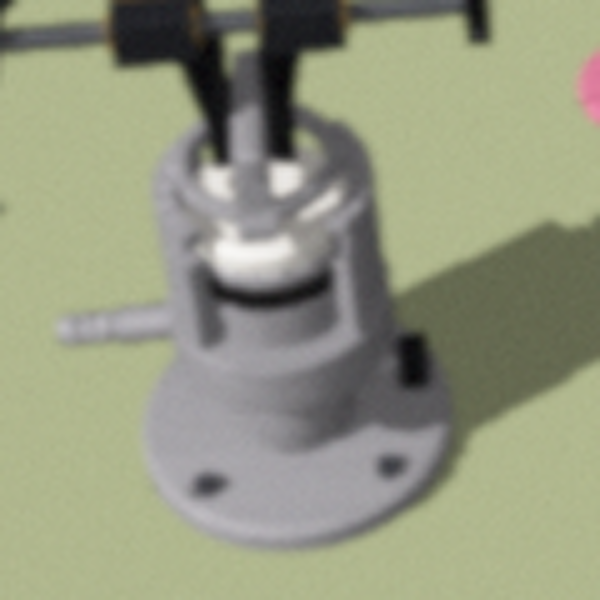

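View pics/r1_side.png

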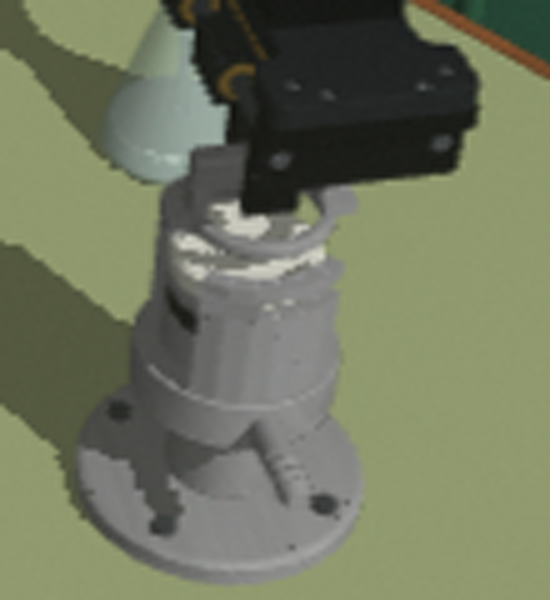

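Request:
move_arm:
  moves:
    - {"hand":5,"x":0.03,"y":0.03,"z":0.1,"wx":0,"wy":0,"wz":0}
    - {"hand":5,"x":0,"y":0,"z":0.1,"wx":0,"wy":0,"wz":0}
    - {"hand":5,"x":0,"y":0,"z":0.1,"wx":0,"wy":0,"wz":0}
    - {"hand":5,"x":0,"y":0,"z":0.1,"wx":0,"wy":0,"wz":0}
    - {"hand":5,"x":0,"y":0,"z":0.05,"wx":0,"wy":0,"wz":0}
    - {"hand":5,"x":0,"y":0,"z":0,"wx":0,"wy":0,"wz":0}

```text
time_s: 33.2
position: [0.594, -0.2196, 0.1457]
tcp_rot: [[-0.878, 0.479, -0.001], [0.479, 0.878, 0.0], [0.001, 0.0, -1.0]]
force: [0.5, -0.2, -1.6]
opening: 0.134
```

```bash
python3 st.py 0.594 -0.219
```

```text
33.2 [ 0.594  -0.2196  0.1457] F [ 0.52 -0.18 -1.57] M [ 0.06 -0.06 -0.03] op 11.6 yawy 61.4 tilt [-6.e-04  3.e-04 -1.e+00] J [-30.  36.  85.  -0.  59. -92.]
to go tool units [0.013 0.021 0.   ]
```

Request:
move_arm:
  moves:
    - {"hand":5,"x":0,"y":0,"z":0.05,"wx":0,"wy":0,"wz":0}
    - {"hand":5,"x":0,"y":0,"z":0.04,"wx":0,"wy":0,"wz":0}
    - {"hand":5,"x":0,"y":0,"z":0,"wx":0,"wy":0,"wz":0}

```text
time_s: 33.5
position: [0.5941, -0.2196, 0.1437]
tcp_rot: [[-0.878, 0.479, -0.0], [0.479, 0.878, 0.0], [0.0, -0.0, -1.0]]
force: [0.2, 0.0, -1.5]
opening: 0.137
```

```bash
python3 st.py 0.594 -0.219
```

```text
33.5 [ 0.5941 -0.2196  0.1437] F [ 0.18  0.02 -1.48] M [0.12 0.02 0.02] op 11.9 yawy 61.4 tilt [-2.e-04  1.e-04 -1.e+00] J [-30.  36.  85.  -0.  59. -92.]
to go tool units [0.017 0.02  0.   ]
```

Request:
move_arm:
  moves:
    - {"hand":5,"x":0,"y":0,"z":0.04,"wx":0,"wy":0,"wz":0}
    - {"hand":5,"x":0,"y":0,"z":0,"wx":0,"wy":0,"wz":0}

```text
time_s: 33.7
position: [0.5941, -0.2196, 0.1427]
tcp_rot: [[-0.878, 0.479, -0.0], [0.479, 0.878, 0.0], [0.0, -0.0, -1.0]]
force: [-0.2, 0.0, -2.0]
opening: 0.139
```

Request:
move_arm:
  moves:
    - {"hand":5,"x":0,"y":0,"z":0.04,"wx":0,"wy":0,"wz":0}
    - {"hand":5,"x":0,"y":0,"z":0,"wx":0,"wy":0,"wz":0}

```text
time_s: 33.9
position: [0.5943, -0.2197, 0.1423]
tcp_rot: [[-0.878, 0.479, 0.0], [0.479, 0.878, -0.0], [-0.0, -0.0, -1.0]]
force: [0.1, 0.3, 0.5]
opening: 0.138
```

```bash
python3 st.py 0.594 -0.219
```

```text
33.9 [ 0.5943 -0.2197  0.1423] F [0.06 0.26 0.51] M [ 0.12  0.15 -0.01] op 12.0 yawy 61.4 tilt [ 3.e-04 -2.e-04 -1.e+00] J [-30.  36.  85.  -0.  59. -92.]
to go tool units [ 0.025  0.02  -0.   ]
```

Request:
move_arm:
  moves:
    - {"hand":5,"x":0,"y":0,"z":0.05,"wx":0,"wy":0,"wz":0}
    - {"hand":5,"x":0,"y":0,"z":0.05,"wx":0,"wy":0,"wz":0}
    - {"hand":5,"x":0,"y":0,"z":0,"wx":0,"wy":0,"wz":0}

```text
time_s: 34.2
position: [0.5944, -0.2198, 0.1405]
tcp_rot: [[-0.878, 0.479, 0.001], [0.479, 0.878, -0.0], [-0.001, -0.0, -1.0]]
force: [-1.9, 1.3, 7.2]
opening: 0.134
```

Request:
move_arm:
  moves:
    - {"hand":5,"x":0,"y":0,"z":0.05,"wx":0,"wy":0,"wz":0}
    - {"hand":5,"x":0,"y":0,"z":0,"wx":0,"wy":0,"wz":0}

```text
time_s: 34.4
position: [0.5944, -0.2198, 0.1397]
tcp_rot: [[-0.878, 0.479, 0.001], [0.479, 0.878, -0.001], [-0.001, -0.0, -1.0]]
force: [-2.7, 1.7, 9.2]
opening: 0.133
```

Request:
move_arm:
  moves:
    - {"hand":5,"x":0,"y":0,"z":0.05,"wx":0,"wy":0,"wz":0}
    - {"hand":5,"x":0,"y":0,"z":0,"wx":0,"wy":0,"wz":0}

```text
time_s: 34.6
position: [0.5944, -0.2198, 0.1388]
tcp_rot: [[-0.878, 0.479, 0.001], [0.479, 0.878, -0.001], [-0.001, -0.0, -1.0]]
force: [-2.1, 2.1, 11.2]
opening: 0.135
```

```bash
python3 st.py 0.594 -0.219
```

```text
34.6 [ 0.5944 -0.2198  0.1388] F [-2.15  2.08 11.16] M [ 0.41  0.61 -0.03] op 11.7 yawy 61.41 tilt [ 1.e-03 -7.e-04 -1.e+00] J [-30.  37.  85.  -0.  58. -92.]
to go tool units [ 0.03   0.018 -0.   ]
```

Request:
move_arm:
  moves:
    - {"hand":5,"x":0,"y":0,"z":0.06,"wx":0,"wy":0,"wz":0}
    - {"hand":5,"x":0,"y":0,"z":0,"wx":0,"wy":0,"wz":0}

```text
time_s: 34.8
position: [0.5945, -0.2198, 0.1377]
tcp_rot: [[-0.878, 0.479, 0.001], [0.479, 0.878, -0.001], [-0.001, -0.0, -1.0]]
force: [-2.9, 1.9, 13.2]
opening: 0.135
```

```bash
python3 st.py 0.594 -0.219
```

```text
34.8 [ 0.5945 -0.2198  0.1377] F [-2.89  1.93 13.24] M [0.43 0.71 0.01] op 11.8 yawy 61.41 tilt [ 1.2e-03 -9.0e-04 -1.0e+00] J [-30.  37.  85.  -0.  58. -92.]
to go tool units [ 0.033  0.02  -0.   ]
```

Request:
move_arm:
  moves:
    - {"hand":5,"x":0,"y":0,"z":0,"wx":0,"wy":0,"wz":6}
    - {"hand":5,"x":0,"y":0,"z":0,"wx":0,"wy":0,"wz":6}
    - {"hand":5,"x":0,"y":0,"z":0,"wx":0,"wy":0,"wz":6}
    - {"hand":5,"x":0,"y":0,"z":0,"wx":0,"wy":0,"wz":6}
    - {"hand":5,"x":0,"y":0,"z":0,"wx":0,"wy":0,"wz":0}

```text
time_s: 35.3
position: [0.596, -0.2209, 0.1383]
tcp_rot: [[-0.606, 0.795, 0.005], [0.795, 0.606, -0.003], [-0.006, 0.002, -1.0]]
force: [-1.7, 0.6, 12.2]
opening: 0.137
```

```bash
python3 st.py 0.594 -0.219
```

```text
35.3 [ 0.596  -0.2209  0.1383] F [-1.65  0.62 12.22] M [ 0.17  0.39 -0.03] op 11.9 yawy 37.33 tilt [ 0.0049 -0.0033 -1.    ] J [-30.  37.  85.  -0.  58. -68.]
to go tool units [ 0.108 -0.02  -0.001]
```

Request:
move_arm:
  moves:
    - {"hand":5,"x":0.05,"y":0,"z":0.03,"wx":0,"wy":0,"wz":5}
    - {"hand":5,"x":0,"y":0,"z":0,"wx":0,"wy":0,"wz":6}
    - {"hand":5,"x":0,"y":0,"z":0,"wx":0,"wy":0,"wz":6}
    - {"hand":5,"x":0,"y":0,"z":0,"wx":0,"wy":0,"wz":6}
    - {"hand":5,"x":0,"y":0,"z":0,"wx":0,"wy":0,"wz":0}

```text
time_s: 35.8
position: [0.5959, -0.2206, 0.1379]
tcp_rot: [[-0.247, 0.969, 0.006], [0.969, 0.247, -0.005], [-0.006, 0.005, -1.0]]
force: [-0.4, -0.7, 11.9]
opening: 0.136
```

```bash
python3 st.py 0.594 -0.219
```

```text
35.8 [ 0.5959 -0.2206  0.1379] F [-0.42 -0.66 11.9 ] M [-0.01  0.26  0.04] op 11.8 yawy 14.32 tilt [ 0.0065 -0.0046 -1.    ] J [-30.  37.  85.  -0.  58. -45.]
to go tool units [ 0.08  -0.059 -0.001]
```

Request:
move_arm:
  moves:
    - {"hand":5,"x":0.02,"y":-0.02,"z":0,"wx":0,"wy":0,"wz":6}
    - {"hand":5,"x":0,"y":0,"z":0,"wx":0,"wy":0,"wz":6}
    - {"hand":5,"x":0,"y":0,"z":0,"wx":0,"wy":0,"wz":6}
    - {"hand":5,"x":0,"y":0,"z":0,"wx":0,"wy":0,"wz":6}
    - {"hand":5,"x":0,"y":0,"z":0,"wx":0,"wy":0,"wz":6}
    - {"hand":5,"x":0,"y":0,"z":0,"wx":0,"wy":0,"wz":6}
    - {"hand":5,"x":0,"y":0,"z":0,"wx":0,"wy":0,"wz":0}

```text
time_s: 36.5
position: [0.5953, -0.2201, 0.138]
tcp_rot: [[0.369, 0.929, 0.006], [0.929, -0.369, -0.004], [-0.002, 0.008, -1.0]]
force: [-0.1, 0.2, 11.7]
opening: 0.133
```

```bash
python3 st.py 0.594 -0.219
```

```text
36.5 [ 0.5953 -0.2201  0.138 ] F [-0.1   0.19 11.69] M [-0.03  0.22 -0.  ] op 11.5 yawy -21.68 tilt [ 0.0064 -0.0044 -1.    ] J [-30.  37.  85.  -0.  58.  -9.]
to go tool units [ 0.023 -0.065 -0.001]
```

Now at -21.7°; the stop is expected near -28.6°. I'll continue gently, watching the torque.

Request:
move_arm:
  moves:
    - {"hand":5,"x":0,"y":0,"z":0,"wx":0,"wy":0,"wz":4}
    - {"hand":5,"x":0,"y":0,"z":0,"wx":0,"wy":0,"wz":3}
    - {"hand":5,"x":0,"y":0,"z":0,"wx":0,"wy":0,"wz":2}
    - {"hand":5,"x":0,"y":0,"z":0,"wx":0,"wy":0,"wz":0}

```text
time_s: 36.9
position: [0.5947, -0.2196, 0.1378]
tcp_rot: [[0.507, 0.862, 0.005], [0.862, -0.507, -0.004], [-0.001, 0.006, -1.0]]
force: [-1.3, 0.4, 12.5]
opening: 0.143
```

```bash
python3 st.py 0.594 -0.219
```

```text
36.9 [ 0.5947 -0.2196  0.1378] F [-1.3   0.42 12.47] M [0.12 0.36 0.7 ] op 12.5 yawy -30.45 tilt [ 0.0049 -0.0041 -1.    ] J [-30.  36.  85.  -0.  58.   0.]
to go tool units [ 0.005 -0.037 -0.   ]
```

Torque of 0.7 N·m at -30.4°, so the ring is at its stop. I'll unload the push and check that the ring stays down.

Request:
move_arm:
  moves:
    - {"hand":5,"x":0,"y":0,"z":-0.06,"wx":0,"wy":0,"wz":-1}
    - {"hand":5,"x":0,"y":0,"z":-0.06,"wx":0,"wy":0,"wz":0}
    - {"hand":5,"x":0,"y":0,"z":0,"wx":0,"wy":0,"wz":0}

```text
time_s: 37.2
position: [0.5946, -0.2195, 0.1387]
tcp_rot: [[0.493, 0.87, 0.004], [0.87, -0.493, -0.003], [-0.001, 0.005, -1.0]]
force: [2.9, -2.6, 6.0]
opening: 0.137
```

```bash
python3 st.py 0.594 -0.219
```

```text
37.2 [ 0.5946 -0.2195  0.1387] F [ 2.93 -2.6   5.98] M [-0.22 -0.33  0.55] op 11.9 yawy -29.55 tilt [ 0.0041 -0.0029 -1.    ] J [-30.  36.  85.  -0.  58.  -1.]
to go tool units [ 0.006 -0.031 -0.   ]
```

Request:
move_arm:
  moves:
    - {"hand":5,"x":0,"y":0,"z":-0.06,"wx":0,"wy":0,"wz":0}
    - {"hand":5,"x":0,"y":0,"z":0,"wx":0,"wy":0,"wz":0}

```text
time_s: 37.4
position: [0.5946, -0.2195, 0.1388]
tcp_rot: [[0.494, 0.87, 0.004], [0.87, -0.494, -0.002], [-0.0, 0.004, -1.0]]
force: [4.7, -3.2, -0.4]
opening: 0.138
```

```bash
python3 st.py 0.594 -0.219
```

```text
37.4 [ 0.5946 -0.2195  0.1388] F [ 4.68 -3.24 -0.36] M [-0.46 -0.75  0.6 ] op 12.0 yawy -29.59 tilt [ 0.0037 -0.0023 -1.    ] J [-30.  36.  85.  -0.  58.  -1.]
to go tool units [ 0.006 -0.029 -0.   ]
```

The ring stays at 0.1388 with no push, so it is locked. I'll let go and retreat.

Request:
move_arm:
  moves:
    - {"hand":14,"x":0,"y":0,"z":0,"wx":0,"wy":0,"wz":0}
    - {"hand":20,"x":0,"y":0,"z":0,"wx":0,"wy":0,"wz":0}
    - {"hand":28,"x":0,"y":0,"z":0,"wx":0,"wy":0,"wz":0}
    - {"hand":32,"x":0,"y":0,"z":0,"wx":0,"wy":0,"wz":0}
    - {"hand":32,"x":0,"y":0,"z":0,"wx":0,"wy":0,"wz":0}
    - {"hand":32,"x":0,"y":0,"z":-0.3,"wx":0,"wy":0,"wz":0}
    - {"hand":32,"x":0,"y":0,"z":-0.7,"wx":0,"wy":0,"wz":0}
    - {"hand":32,"x":0,"y":0,"z":-1,"wx":0,"wy":0,"wz":0}
    - {"hand":32,"x":0,"y":0,"z":-1,"wx":0,"wy":0,"wz":0}
    - {"hand":32,"x":0,"y":0,"z":-1,"wx":0,"wy":0,"wz":0}
    - {"hand":32,"x":0,"y":0,"z":-1,"wx":0,"wy":0,"wz":0}
    - {"hand":32,"x":-1,"y":0,"z":0,"wx":0,"wy":0,"wz":0}
    - {"hand":32,"x":-1,"y":0,"z":0,"wx":0,"wy":0,"wz":0}
    - {"hand":32,"x":-0.5,"y":0,"z":0,"wx":0,"wy":0,"wz":0}
    - {"hand":32,"x":0,"y":0,"z":0,"wx":0,"wy":0,"wz":0}

```text
time_s: 38.9
position: [0.5611, -0.2738, 0.2642]
tcp_rot: [[0.496, 0.868, -0.0], [0.868, -0.496, 0.0], [-0.0, -0.0, -1.0]]
force: [-0.4, -0.1, 0.1]
opening: 0.367
```

```bash
python3 st.py; python3 chk.py end 0.135
python3 - <<'E'
from h import *
c=cap('wrist');save(c,'end_w.png');P=pts(c)[:240].reshape(-1,3)
q=P[(np.hypot(P[:,0]-.594,P[:,1]+.219)<.045)]
b=q[(q[:,2]>.152)&(q[:,2]<.17)]
if len(b)>20:
    vx,vy,_,_=cv2.fitLine((b[:,:2]*1000).astype(np.float32),cv2.DIST_L2,0,.01,.01).ravel(); print('bar',len(b),b.mean(0).round(4),'topz',np.median(b[:,2]).round(4),np.degrees(np.arctan2(vy,vx)))
for n in ('scene','side'):
    c=cap(n);save(c,f'end_full_{n}.png')
E
```

```text
38.9 [ 0.5611 -0.2738  0.2642] F [-0.35 -0.1   0.07] M [-0.02  0.01  0.01] op 31.9 yawy -29.75 tilt [-2.e-04  1.e-04 -1.e+00] J [-36.  28.  79.  -0.  73.  -7.]
to go tool units [0. 0. 0.]
side 144 mean [ 0.5923 -0.2133  0.1348] plane [-0.0046 -0.0003  0.1348]
scene 86 mean [ 0.6097 -0.2238  0.1349] plane [-0.0309 -0.006   0.1353]
bar 967 [ 0.5942 -0.2187  0.1611] topz 0.1613 63.484753
```

View pics/end_scene.png

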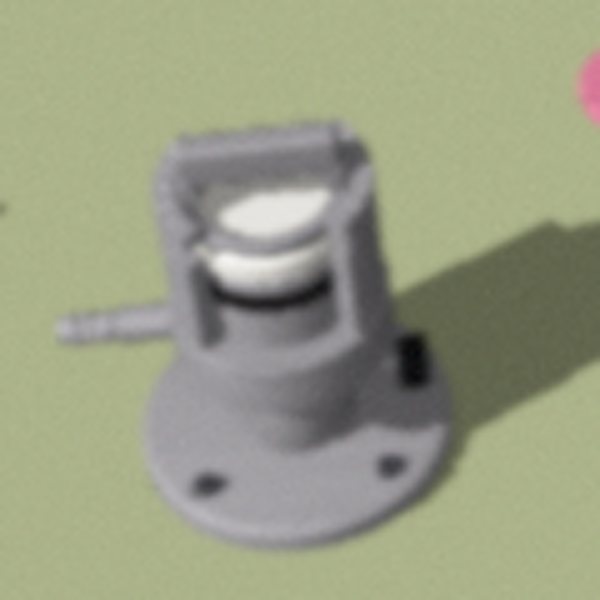

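View pics/end_w.png

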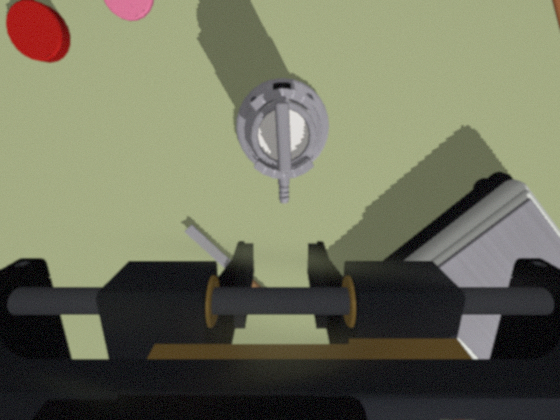

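View pics/end_full_scene.png

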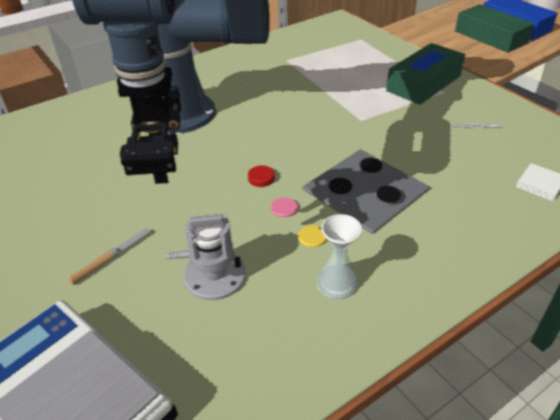

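View pics/end_side.png

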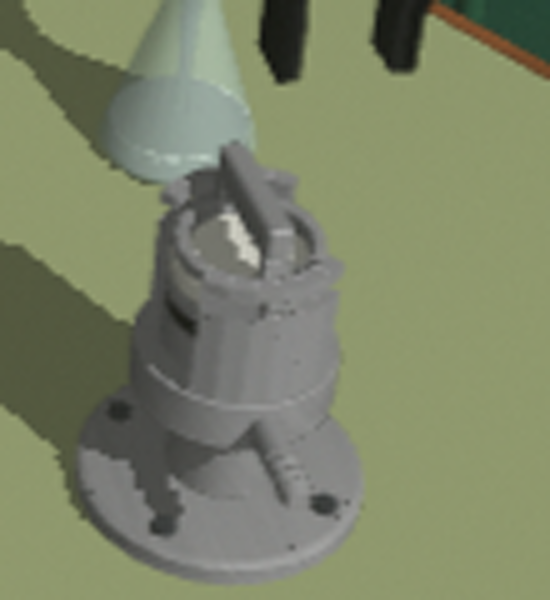

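The ring's bar top is at 0.1613, so its underside is at 0.127, 3.5 mm below where it first touched the glass. The bar is at 63.5° against 61.4° for the holder's y axis, and its centre is at (0.5942, -0.2187). The flask, lid and spatula are at the same pixels as before. Handing in.

```bash
python3 -c "
from rig import order
print(order.hand_in())"
```

```text
the job is handed in; nothing more can be done
None
```

I loaded the holder in order: plate on the seal, glass disc on the plate, then the retaining ring pressed down and turned clockwise to its stop. I let go and handed the job in at about 39 s; no verdict is reported.

**Last checks**
- **Ring locked:** it met its stop with a clear torque (about 0.7 N·m). It stayed down when I took the push off, with its underside at 0.127 m, 3.5 mm below where it first touched the glass.
- **Ring position:** the bar is about 2° from the holder's y axis, and its centre is within 1 mm of the holder's axis.
- **Not measured:** the 7 N clamping force. I infer it from the ring staying locked at that depth.
- **Stack and bystanders:** before the ring went in, the plate and glass looked level, with the black seal band showing evenly below them. The flask, red lid and spatula have not moved in the pictures.

**What did not go to plan**
- **Plate:** I gripped it too deep, so the fingertips met the hard seat about 2.7 mm before the plate reached the seal. I pushed up to 16 N on that contact to confirm it was not the seal, and a sideways correction did not help. I then released the plate over that small gap, under the 6 mm limit, so it was not lowered all the way.
- **Glass disc:** I gripped it shallower. It made contact within 0.3 mm of the predicted height at about 5 N, which puts the top of the seal at about 0.111 m, agreeing with the cameras.
- **Measurements:** my two-view image check of the plate's height failed because of a bad mask, so I used the depth readings from two places instead. The side and scene cameras put the holder's centre 2–3.5 mm away from the wrist camera's value. I used the wrist camera's, and all three parts went in with it.

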